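# Pack a kit tray and slide it up onto the raised deck

## Task

Stand the two loose hex plugs, stub up, in the blue tray with the one that is already there, so that all three are packed in a triangle with flat faces touching one another, while the tray is still on the lower deck. Then slide the tray by its tab over the step onto the raised deck until it meets the yellow stop: ease its front edge up over the step, but leave its weight dragging on the decks rather than carrying it through the air, and do not jam or tip it. Let go and swing the red catch squarely across behind the tray; leave the vee block, the feeler gauge and the tape where they are.

Things in the scene. Friction and masses are not known exactly. Their poses are not given: they have to be found in the camera images.
- transfer_stand: Fixed two-level stand along its own y axis. Origin on the bench (z = 0), on the centre line, under the step. Low plywood deck: top at z 14 mm, y +1 to +169. Raised grey deck: top at z 20 mm, y 0 to -184; so a sharp 6 mm step up at y = 0. Both 130 mm wide (x +-65). The catch's bracket stands beside it, x -63 to -97, y +4 to -30. The tray slides along -y.
- kit_tray: Loose blue tray, 112 mm (x) by 140 mm (y), about 0.35 kg empty. Origin at the centre of its flat underside; its -y edge leads. Floor 4 mm thick. The nest inside the walls spans x +-52, y -30 to +66 mm; wall tops 16 mm above the underside. The grip tab stands on the ledge in front of the nest. It starts on the low deck, 7 to 25 mm short of the step.
- tray_tab (a point): Grip point on the tray's upright tab, 35 mm above the tray's underside at tray x = 0, y = -52 mm. The tab is 14 mm thick along the tray's x (pinch it across this), 32 mm long along y, from 4 to 50 mm above the tray's underside.
- plug_1: Brass hex plug on its head, 0.14 kg, in the tray's nest by its front -x corner, a flat facing the front wall. Head 40 mm across flats, 16 mm thick; round stub to grip, 22 mm diameter, from 16 to 50 mm height. Origin: centre of the underside. Flats face its own +-y and 30 deg either side of +-x. Packed centres are 40 mm apart. Slides easily on the tray floor.
- plug_2: Brass hex plug on its head, 0.14 kg, loose on the bench. Head 40 mm across flats, 16 mm thick; round stub to grip, 22 mm diameter, from 16 to 50 mm height. Origin: centre of the underside. Flats face its own +-y and 30 deg either side of +-x. Packed centres are 40 mm apart. Slides easily on the tray floor.
- plug_3: Brass hex plug on its head, 0.14 kg, loose on the bench. Head 40 mm across flats, 16 mm thick; round stub to grip, 22 mm diameter, from 16 to 50 mm height. Origin: centre of the underside. Flats face its own +-y and 30 deg either side of +-x. Packed centres are 40 mm apart. Slides easily on the tray floor.
- catch (a joint): Angle (rad) of the red swing catch, clockwise from above about an upright pivot. 0 = bar lies along the stand beside the low deck, pointing away from the stop; 1.57 = straight across the deck, 5 mm behind a tray that is home. Starts at -0.2 to 0.1; limits -0.5 and 1.6. Moves lightly (about 1 N at the knob), stays where left.
- catch_knob (a point): Grip point on the catch's upright black knob, 60 mm above the bench. The knob is round, 16 mm in diameter, and stands from 36 to 70 mm above the bench on the far end of the red bar, 62 mm from the pivot.
- catch_pivot (a point): Point on the catch's pivot axis, 36 mm above the bench; in the stand's frame at x = -83, y = -13 mm. The knob moves on a circle of 62 mm radius round it.
- vee_block: Steel vee block, 57x56x34 mm, loose on the bench; bystander. Origin at the centre of its underside.
- feeler_gauge: Feeler gauge, 49x109x10 mm, loose on the bench; bystander. Origin at the centre of its underside. It lies in front of the big fixed red bench vice (roughly x 0.42 to 0.8, y -0.17 to -0.42 m, over 0.2 m tall): pass round or well above that.
- masking_tape: Roll of masking tape, 80 mm in diameter, 24 mm high, loose on the bench; bystander. Origin at the centre of its underside. Left of it, close behind the stand, is the fixed blue-grey parts chest (from about x = 0.64 m, y 0.1 to 0.33 m): keep the hand clear of it.
- stop_face (a point): Middle of the yellow stop bar's face at raised-deck height: stand frame x 0, y -165, z 20 mm. The bar is 24 mm high, 116 mm wide. When the tray is home its front edge touches it, and the tray's origin is at y -95, x about 0, z 20 mm in the stand's frame.
Things that resemble listed ones, but are neither listed nor needed, are in the scene too. What is shaped like the plug_1 but brown is not meant.

How it is judged:
By the outcome, as a careful person would: the job done as asked, in the order asked, and still so for the second after the job is handed in, with the robot touching nothing.
It also fails if it takes over 72 s, if anything falls off the work surface, if the arm or the gripper's body presses on something with over 40 N, if the wrist force passes 120 N, or if a joint passes its speed limit or range.

## Robot

A 6-joint arm with a two-finger parallel gripper is mounted at the origin on a cart in front of the work surface, level with it; the furniture and walls round the work are solid. World frame = base frame: x ahead of the robot, y to its left, z up, the work surface at z = 0. Lengths are in m, angles in rad, forces in N, time in s.
With the tool pointing down it reaches from about 0.3 to 0.875 m from the base axis. Payload 6.4 kg.
Tool frame: the origin (TCP) lies midway between the tips of the shut fingers; the grasp point (between the pads) lies 19 mm behind it (ctrl.hold_point_z is the distance from the TCP to the grasp point, in m); z points along the fingers, y is the line along which they close (so a half turn about z gives the same grasp; the last joint's range is limited). The gripper opens to 85 mm and grips with 20 to 120 N. Pads are 22 mm wide; open, the fingers measure 114 mm over their backs; the gripper's body (76 mm by 85 mm) begins 54 mm behind the grasp point. The pads swing forward as they close: fully open they stand 13 mm farther back than shut.
Start: joints at [1.02, 0.181, 1.607, -0, 1.354, -0.206], TCP at [0.194, 0.541, 0.231] pointing down, gripper open.
Joint ranges: [-2.99, 2.99], [-0.89, 2.07], [0.3, 2.58], [-1.14, 4.28], [0, 2.63], [-3.12, 3.12]. Speed limits (rad/s): [2.57, 2.57, 3.01, 3.14, 3.14, 3.14].

## Interface

Orientations are given as a unit quaternion [w, x, y, z].
In Python, from bench import ctrl gives the robot as it stands.
- The arm moves only by the tool carry_out, never from a script. Its argument "plan" is text: rows parted by semicolons, each of 6 numbers parted by spaces: the shift along the tool's x, y, z as a fraction of full scale, then the turn, a rotation vector about the tool's x, y, z as a fraction of full scale. A call has exactly 8 rows; each row shifts and turns the commanded pose from where the row before left it, along the tool's axes as they then stand; what a row does not reach is not made up. Full scale, the value 1, is 40 mm for a shift and 0.1 rad for a turn. A row lasts 1/12 s, in which the tool goes at most 41.7 mm and 7.16 degrees, less where a joint would pass 70% of its speed; a pose out of reach is approached as far as the arm can. A call with a number of a shift or a turn outside -1 to 1 is refused whole. A call with a gripper value outside its range is refused whole. "claw" is the gripper's target within -1 to 1 (shut at 1, half-way at 0, fully open at -1), set as the call begins (left out, the last holds). The fingers move at their own pace and stop on an object; the grip force is fixed at half the most. Time passes only in rows, so rows that do not move let the fingers close, or fill a call up. It gives the time, the measured TCP pose, the force, the opening and the grip force at its end, in the units of the state.
- ctrl.get_obs(): the state, without advancing time (a new reading comes with each control period).
- ctrl.camera(name): name is "side" or "top" or "wrist"; returns a dict with "pixels" (420x560x3 uint8, red, green, blue), "mtx" (3x3 intrinsics, pixels), "R" (3x3) and "t" (3): a world point X has camera coordinates R X + t. Camera axes: x right, y down, z forward; pixel columns grow to the right and rows downward; lengths in m; the calibration is good to about 2 mm. A picture is of the moment at which its call begins. There is no depth.
- ctrl.hand_in(): hands the job in; it is judged then, once.
The state is a dict: "time_s": time; "q": joint angles; "dq": joint speeds; "joint_efforts": joint torques, N m; "eef_pos": TCP position; "eef_rot": TCP orientation; "wrist_force": force on the tool from outside, world axes, zero at the start; "torque": the same for the moment, N m; "opening": opening from 0.0 (shut) to 1.0 (fully open); "grasp_force": force on a finger pad.
Only numpy, scipy, OpenCV 4.12 (cv2) and the standard library are available. Lean on these libraries where they do the work, as an engineer would, in place of code of your own. Each camera call takes 0.05 s, during which the arm holds its last target. There are 200 camera calls.

## Working session

There is one attempt and no reset: what is moved stays moved. The work goes in short steps, Python scripts to look and compute and a tool call to move; the robot and the scene stay as the last step left them, time stands still between calls to the robot, and variables do not carry over. Pictures are saved under pics/ and viewed, at most 10 in all, crops included, and the job is handed in when it is done.

Besides the shell and the picture viewer there is one more tool, called after ">>>" as a command line: name --argument value ..., lists and objects as JSON in quotes. carry_out: Moves the arm, as the interface text tells. Shift numbers are shares of 40 mm and turn numbers shares of 0.1 rad, none past 1 either way. Its arguments: {"type":"object","properties":{"plan":{"type":"string"},"claw":{"type":"number"}},"required":["plan"]}

```bash
mkdir -p pics; ls; cat > h.py <<'E'
import numpy as np, cv2
from bench import ctrl
def snap(n,f=None):
    c=ctrl.camera(n)
    if f: cv2.imwrite('pics/'+f,cv2.cvtColor(c['pixels'],cv2.COLOR_RGB2BGR))
    return c
def ray(c,u,v,z):
    R,t,K=map(np.array,(c['R'],c['t'],c['mtx']))
    d=R.T@np.linalg.solve(K,[u,v,1.]); o=-R.T@t
    return o+d*(z-o[2])/d[2]
def proj(c,X):
    p=np.array(c['mtx'])@(np.array(c['R'])@np.array(X)+c['t']); return p[:2]/p[2]
E
python3 - <<'E'
from h import *
import pickle
d={n:snap(n,n+'0.png') for n in('top','side')}
pickle.dump(d,open('c0.pkl','wb'))
for n,c in d.items(): print(n,-np.array(c['R']).T@c['t'],np.round(c['mtx'],0).tolist())
o=ctrl.get_obs();print(o['time_s'],o['eef_pos'],o['eef_rot'],o['opening'],ctrl.hold_point_z)
E
```

```text
pics
top [0.43786299 0.05648696 1.3585548 ] [[530.0, 0.0, 283.0], [0.0, 530.0, 212.0], [0.0, 0.0, 1.0]]
side [0.31605447 0.6865751  0.57978858] [[382.0, 0.0, 279.0], [0.0, 382.0, 207.0], [0.0, 0.0, 1.0]]
0.1 [0.19407501 0.54073093 0.23047813] [-3.00803760e-04  1.71569714e-01  9.85171662e-01 -7.33776518e-04] 0.998085030131776 0.0187
```

View pics/top0.png

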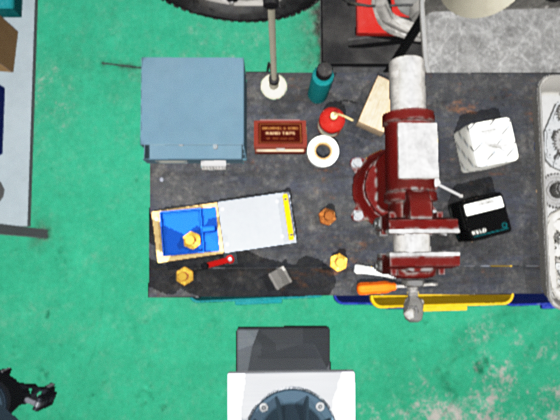

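View pics/side0.png

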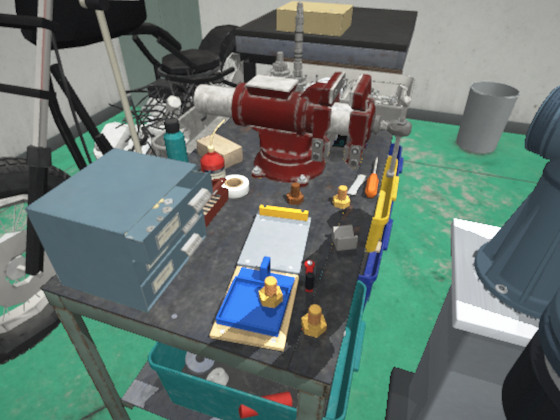

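The top view shows the stand running left to right, from (155,230) to (295,215), with the tray at (190,230). Plug_1 is at (191,240). The plug-shaped things outside the tray are brass at (184,276), brass at (339,262) and brown at (327,215). The two brass ones fit plug_2 and plug_3, and the brown one is excluded. The red catch is at (222,262). One enlarged crop to confirm.

```bash
python3 - <<'E'
from h import *
import pickle
d=pickle.load(open('c0.pkl','rb'))
t=d['top'];im=t['pixels']
cv2.imwrite('pics/crop1.png',cv2.cvtColor(cv2.resize(im[180:300,145:355],None,fx=3.8,fy=3.8,interpolation=cv2.INTER_CUBIC),cv2.COLOR_RGB2BGR))
def blobs(c,lo,hi,amin,z,roi):
    hsv=cv2.cvtColor(c['pixels'],cv2.COLOR_RGB2HSV); m=cv2.inRange(hsv,lo,hi)
    r=np.zeros_like(m);r[roi[0]:roi[1],roi[2]:roi[3]]=1;m*=r
    n,l,s,ce=cv2.connectedComponentsWithStats(m)
    for i in range(1,n):
        if s[i,4]>=amin:
            cn=cv2.findContours((l==i).astype(np.uint8),0,2)[0][0]; b=cv2.minAreaRect(cn)
            print(s[i],ce[i].round(1),ray(t,*ce[i],z).round(4),[np.round(ray(t,*p,z)[:2],3).tolist() for p in cv2.boxPoints(b)])
R=(180,300,145,360)
print('brass');blobs(t,(15,110,90),(30,255,255),40,.02,R)
print('blue');blobs(t,(100,120,60),(125,255,255),200,.025,R)
print('grey');blobs(t,(85,0,120),(125,60,255),500,.02,R)
print('red');blobs(t,(0,150,90),(6,255,255),10,.03,R); blobs(t,(174,150,90),(180,255,255),10,.03,R)
E
```

```text
brass
[283 194  11  46 234] [287.9 216.5] [0.5405 0.0029 0.02  ] [[0.597, 0.017], [0.599, 0.004], [0.484, -0.011], [0.482, 0.002]]
[184 232  17  17 199] [191.4 240. ] [0.4826 0.2457 0.02  ] [[0.471, 0.271], [0.508, 0.259], [0.495, 0.22], [0.458, 0.232]]
[330 252  18  20 255] [338.2 261.7] [ 0.4252 -0.1231  0.02  ] [[0.402, -0.102], [0.45, -0.103], [0.45, -0.146], [0.402, -0.145]]
[176 266  18  20 272] [184.3 275.6] [0.394  0.2628 0.02  ] [[0.418, 0.284], [0.418, 0.241], [0.371, 0.241], [0.371, 0.283]]
blue
[ 160  208   59   47 2161] [188.4 229.9] [0.5079 0.2528 0.025 ] [[0.555, 0.327], [0.567, 0.187], [0.456, 0.177], [0.445, 0.316]]
grey
[ 218  192   79   62 3487] [254.  222.6] [0.5255 0.0888 0.02  ] [[0.58, 0.182], [0.606, -0.002], [0.473, -0.02], [0.448, 0.163]]
red
[353 180   7  24 147] [356.3 190.7] [ 0.6044 -0.1709  0.03  ] [[0.632, -0.163], [0.632, -0.178], [0.573, -0.177], [0.573, -0.162]]
[207 255  27  12 150] [219.8 261.5] [0.4284 0.1736 0.03  ] [[0.427, 0.206], [0.447, 0.144], [0.428, 0.137], [0.408, 0.2]]
```

View pics/crop1.png

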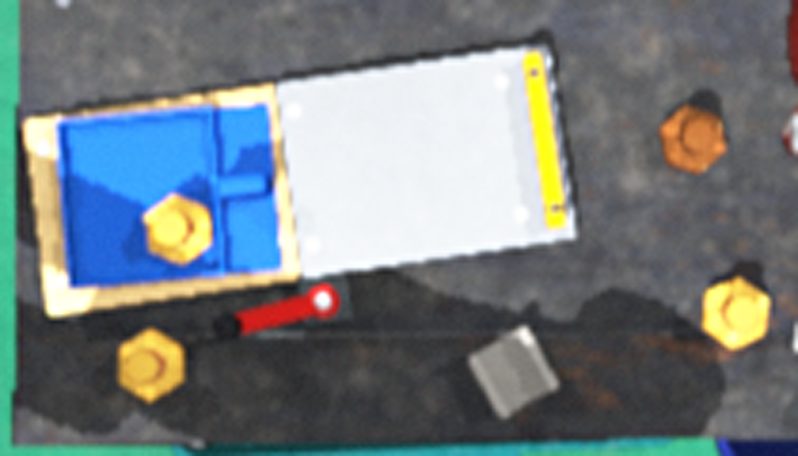

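The crop confirms that the loose brass plugs are at image (184,276) and (339,262) and that the decoy at (327,215) is orange-brown. The catch pivot is at (230,259), with the knob to its left at (205,265). Next I'll work out the first approach.

```bash
cat >> h.py <<'E'
from scipy.spatial.transform import Rotation as Ro
def pose():
    o=ctrl.get_obs(); q=o['eef_rot']; return np.array(o['eef_pos']),Ro.from_quat([q[1],q[2],q[3],q[0]]),o
def go(x,y,z,ang=None):
    "tool shift (units of 40mm), then turn (units of .1) to reach pointing-down pose with tool y along world angle ang (mod pi)"
    p,R,o=pose(); s=R.inv().apply(np.array([x,y,z])-p)/.04
    a=np.arctan2(*R.as_matrix()[[1,0],1]); print('t %.2f'%o['time_s'],'shift',s.round(3),'yaw now %.3f'%a,end=' ')
    tilt=R.inv().apply(np.cross(R.as_matrix()[:,2],[0,0,-1]))/.1; print('tilt fix',tilt.round(2),end=' ')
    if ang is not None:
        d=(ang-a+np.pi/2)%np.pi-np.pi/2; print('turn z',round(-d/.1,2))
    else: print()
E
python3 - <<'E'
from h import *
p,R,o=pose();print(R.as_matrix().round(3),p)
go(.42,.26,.24,.1)
c=ctrl.camera('wrist');print('cam in tool',R.inv().apply(-np.array(c['R']).T@c['t']-p).round(3), (np.array(c['R'])@R.as_matrix()).round(2).tolist())
E
```

```text
[[-0.941  0.338 -0.001]
 [ 0.338  0.941 -0.001]
 [ 0.    -0.002 -1.   ]] [0.19407501 0.54073093 0.23047813]
t 0.10 shift [-7.688 -4.696 -0.233] yaw now 1.226 tilt fix [-0.02 -0.    0.  ] turn z 11.26
cam in tool [ 0.066 -0.    -0.144] [[0.0, 1.0, 0.0], [-0.96, 0.0, -0.26], [-0.26, -0.0, 0.96]]
```

>>> carry_out --plan "-0.96 -0.59 -0.03 0 0 0;-0.96 -0.59 -0.03 0 0 0;-0.96 -0.59 -0.03 0 0 0;-0.96 -0.59 -0.03 0 0 0;-0.96 -0.59 -0.03 0 0 0;-0.96 -0.59 -0.03 0 0 0;-0.96 -0.59 -0.03 0 0 0;-0.96 -0.59 -0.03 0 0 0" --claw -0.3

```text
time_s: 0.82
eef_pos: [0.4032, 0.2792, 0.2402]
eef_rot: [0.0, 0.171, 0.985, 0.0]
wrist_force: [0.7, 0.6, 0.9]
opening: 0.651
grasp_force: 0.0
```

>>> carry_out --plan "0 0 0 0 0 1;0 0 0 0 0 1;0 0 0 0 0 1;0 0 0 0 0 1;0 0 0 0 0 1;0 0 0 0 0 1;0 0 0 0 0 1;0 0 0 0 0 1"

```text
time_s: 1.48
eef_pos: [0.4023, 0.2809, 0.2399]
eef_rot: [-0.0, 0.544, 0.839, -0.0]
wrist_force: [-1.0, 0.2, -0.5]
opening: 0.65
grasp_force: 0.0
```

>>> carry_out --plan "0 0 0 0 0 1;0 0 0 0 0 1;0 0 0 0 0 1;0 0 0 0 0 0.26;0 0 0 0 0 0;0 0 0 0 0 0;0 0 0 0 0 0;0 0 0 0 0 0"

```text
time_s: 2.15
eef_pos: [0.4025, 0.281, 0.2401]
eef_rot: [-0.0, 0.671, 0.742, -0.0]
wrist_force: [-0.3, 0.8, -0.1]
opening: 0.65
grasp_force: 0.0
```

```bash
python3 - <<'E'
from h import *
import pickle
c=snap('wrist','w1.png');pickle.dump(c,open('w1.pkl','wb'))
E
```

```text
(no output)
```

View pics/w1.png

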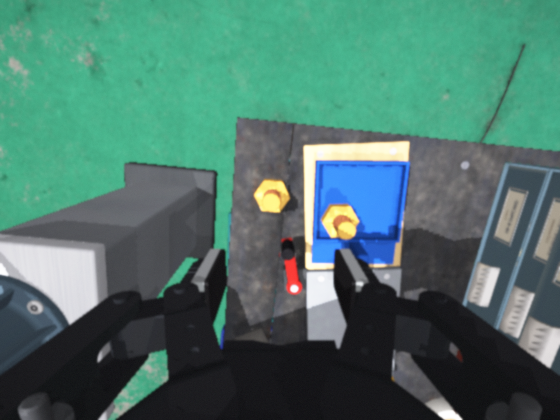

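The wrist view shows the loose plug at (271,196), plug_1 at (340,222), the tray centred near (360,205), and the catch knob at (288,250) with its pivot at (294,288). I'll put the camera directly over the plugs so they lean less in the picture.

>>> carry_out --plan "-0.5 0.16 0.2 0 0 0;-0.5 0.16 0.2 0 0 0;-0.5 0.16 0.2 0 0 0;-0.5 0.16 0.2 0 0 0;-0.2 0.05 0.2 0 0 0;0 0 0 0 0 0;0 0 0 0 0 0;0 0 0 0 0 0"

```text
time_s: 2.87
eef_pos: [0.4387, 0.197, 0.2005]
eef_rot: [-0.0, 0.671, 0.742, 0.0]
wrist_force: [0.6, -0.1, 0.0]
opening: 0.649
grasp_force: 0.0
```

```bash
cat >> h.py <<'E'
def hexes(c,z_of,amin=150,lo=(14,110,90),hi=(32,255,255)):
    "brass blobs: head centre & hex yaw (mod 60deg) on plane z_of(xy)"
    hsv=cv2.cvtColor(c['pixels'],cv2.COLOR_RGB2HSV); m=cv2.inRange(hsv,lo,hi)
    m=cv2.morphologyEx(m,cv2.MORPH_CLOSE,np.ones((3,3)))
    out=[]
    for cn in cv2.findContours(m,cv2.RETR_EXTERNAL,cv2.CHAIN_APPROX_NONE)[0]:
        if cv2.contourArea(cn)<amin: continue
        h=cv2.convexHull(cn)[:,0].astype(float); g=ray(c,*h.mean(0),.02)[:2]
        P=np.array([ray(c,*p,z_of(g))[:2] for p in h]).astype(np.float32)
        M=cv2.moments(P); ce=np.array([M['m10'],M['m01']])/M['m00']
        e=np.roll(P,-1,0)-P; L=np.hypot(*e.T); a=np.arctan2(e[:,1],e[:,0])
        big=L>.25*L.max(); yaw=np.angle((L**2*np.exp(6j*a)).sum())/6
        out.append((ce,yaw,M['m00'],h.mean(0),ce-g)); print('px',h.mean(0).round(1),'ctr',ce.round(4),'yaw(mod60) %.3f'%yaw,'area/hex %.2f'%(M['m00']/.0013856))
    return out
E
python3 - <<'E'
from h import *
import pickle
c=snap('wrist','w2.png');pickle.dump(c,open('w2.pkl','wb'))
print('cam',-np.array(c['R']).T@c['t'])
hexes(c,lambda g:.034 if g[0]>.44 and g[1]>.15 else .016)
t=pickle.load(open('c0.pkl','rb'))['top']; print('top');hexes(t,lambda g:.034 if g[0]>.44 and g[1]>.15 else .016)
hsv=cv2.cvtColor(c['pixels'],cv2.COLOR_RGB2HSV)
m=cv2.inRange(hsv,(100,120,50),(125,255,255))
cn=max(cv2.findContours(m,0,2)[0],key=cv2.contourArea);b=cv2.boxPoints(cv2.minAreaRect(cn));print('tray px',b.round(0).tolist())
print([ray(c,*p,.03)[:2].round(4).tolist() for p in b])
big=cv2.resize(c['pixels'][40:340,200:500],None,fx=2,fy=2,interpolation=cv2.INTER_CUBIC)
cv2.imwrite('pics/w2c.png',cv2.cvtColor(big,cv2.COLOR_RGB2BGR))
E
```

```text
cam [0.4323577  0.26309387 0.344351  ]
px [332.6 155.5] ctr [0.4879 0.2436] yaw(mod60) 0.091 area/hex 0.50
px [244.1 124.2] ctr [0.3939 0.266 ] yaw(mod60) 0.013 area/hex 1.09
top
px [469.7 301.8] ctr [ 0.3243 -0.437 ] yaw(mod60) -0.513 area/hex 6.52
px [379.5 293.5] ctr [ 0.3403 -0.2373] yaw(mod60) -0.412 area/hex 3.98
px [185.1 275.6] ctr [0.394  0.2632] yaw(mod60) 0.002 area/hex 1.15
px [339.3 261.8] ctr [ 0.4249 -0.1239] yaw(mod60) -0.095 area/hex 1.17
px [192.3 240.3] ctr [0.4821 0.2427] yaw(mod60) 0.129 area/hex 0.88
px [288.1 216.1] ctr [0.5408 0.0027] yaw(mod60) 0.136 area/hex 1.05
px [ 9.2 41.3] ctr [0.9792 0.7129] yaw(mod60) -0.009 area/hex 3.04
tray px [[293.0, 216.0], [296.0, 75.0], [409.0, 77.0], [406.0, 218.0]]
[[0.457, 0.1736], [0.4434, 0.3187], [0.5549, 0.3278], [0.5834, 0.1836]]
```

View pics/w2c.png

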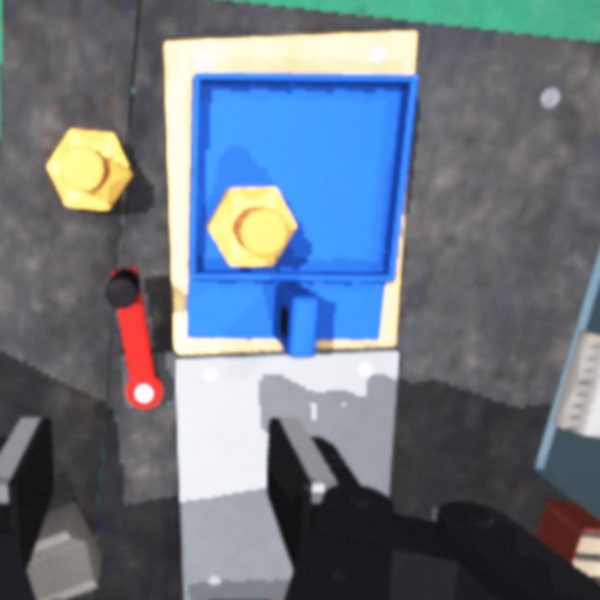

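```bash
python3 - <<'E'
from h import *
import pickle
c=pickle.load(open('w2.pkl','rb'))
P=lambda u,v,z:ray(c,200+u/2,40+v/2,z)[:2]
def show(n,pts,z):
    q=np.array([P(*p,z) for p in pts]);print(n,q.round(4).tolist(),'mean',q.mean(0).round(4));return q
ang=lambda v:round(float(np.arctan2(v[1],v[0])),3)
r=show('rear outer',[(194,74),(418,76)],.03);print(ang(r[1]-r[0]),np.hypot(*(r[1]-r[0])))
f=show('ledge front',[(188,338),(381,340)],.018);print(ang(f[1]-f[0]),np.hypot(*(f[1]-f[0])))
print('tray axis',ang(f.mean(0)-r.mean(0))+np.pi/2,'ctr',((f+r).mean(0)).round(4))
show('tabtop',[(302,297),(302,350)],.064)
s=show('step',[(174,354),(399,350)],.014);print(ang(s[1]-s[0]))
show('deck rear',[(164,42),(417,30)],.014)
show('stub1',[(265,231)],.068);show('stubL',[(85,170)],.050)
h=show('hex1',[(240,187),(284,186),(298,229),(272,266),(228,267),(208,228)],.034)
print([round((ang(h[(i+1)%6]-h[i])+np.pi/6)%(np.pi/3)-np.pi/6,3) for i in range(6)])
h=show('hexL',[(72,128),(115,128),(132,170),(112,211),(67,209),(46,168)],.016)
print([round((ang(h[(i+1)%6]-h[i])+np.pi/6)%(np.pi/3)-np.pi/6,3) for i in range(6)])
show('knob',[(122,290)],.07);show('piv',[(144,394)],.04)
E
```

```text
rear outer [[0.4442, 0.3166], [0.555, 0.327]] mean [0.4996 0.3218]
0.093 0.11126092812048982
ledge front [[0.4577, 0.1785], [0.5691, 0.1887]] mean [0.5134 0.1836]
0.091 0.11186717459523277
tray axis 0.09979632679489647 ctr [1.013  0.5054]
tabtop [[0.5071, 0.2166], [0.5116, 0.19]] mean [0.5093 0.2033]
step [[0.4509, 0.1669], [0.5826, 0.1828]] mean [0.5167 0.1749]
0.12
deck rear [[0.4277, 0.3328], [0.556, 0.3515]] mean [0.4919 0.3422]
stub1 [[0.4837, 0.2465]] mean [0.4837 0.2465]
stubL [[0.396, 0.2654]] mean [0.396  0.2654]
hex1 [[0.4739, 0.2652], [0.4963, 0.268], [0.507, 0.2472], [0.4964, 0.2266], [0.4732, 0.2237], [0.4601, 0.2429]] mean [0.4845 0.2456]
[0.123, -0.047, 0.048, 0.125, 0.076, -0.032]
hexL [[0.3835, 0.2862], [0.4062, 0.2886], [0.417, 0.2682], [0.408, 0.2455], [0.3833, 0.2441], [0.3708, 0.2645]] mean [0.3948 0.2662]
[0.101, -0.033, 0.144, 0.058, 0.028, -0.005]
knob [[0.4197, 0.2123]] mean [0.4197 0.2123]
piv [[0.4354, 0.1498]] mean [0.4354 0.1498]
```

The crop shows the tray with plug_1 standing a few millimetres clear of its walls, and the loose plug at crop (88,169). The tray yaw comes out near 0.095 and the stand yaw near 0.13. Next I'll refine the hex yaws and get the approach to the near plug.

```bash
cat >> h.py <<'E'
def hexyaw(c,px,z,lo=(10,60,60),hi=(34,255,255),win=26):
    "centre and yaw of one hex head near px via 6th harmonic of its outline"
    hsv=cv2.cvtColor(c['pixels'],cv2.COLOR_RGB2HSV); m=cv2.inRange(hsv,lo,hi)
    r=np.zeros_like(m);cv2.circle(r,tuple(int(v) for v in px),win,255,-1);m&=r
    m=cv2.morphologyEx(m,cv2.MORPH_CLOSE,np.ones((3,3)))
    cn=max(cv2.findContours(m,0,1)[0],key=cv2.contourArea)[:,0].astype(float)
    P=np.array([ray(c,*p,z)[:2] for p in cn]).astype(np.float32)
    M=cv2.moments(P); ce=np.array([M['m10'],M['m01']])/M['m00']
    d=P-ce; th=np.arctan2(d[:,1],d[:,0]); o=np.argsort(th); g=np.linspace(-np.pi,np.pi,720,endpoint=False)
    rr=np.interp(g,th[o],np.hypot(*d[o].T),period=2*np.pi); f=(rr*np.exp(6j*g)).mean()
    print('hex ctr',ce.round(4),'yaw %.3f'%(np.angle(f)/6),'amp mm %.2f'%(abs(f)*1e3),'area %.2f'%(M['m00']/.0013856)); return ce,np.angle(f)/6
E
python3 - <<'E'
from h import *
import pickle
c=pickle.load(open('w2.pkl','rb'))
print(cv2.cvtColor(c['pixels'],cv2.COLOR_RGB2HSV)[155,305:352:6].tolist())
hexyaw(c,(244,125),.016);hexyaw(c,(326,153),.034)
t=pickle.load(open('c0.pkl','rb'))['top'];hexyaw(t,(339,262),.016,win=13);hexyaw(t,(184.5,276),.016,win=13)
go(.3955,.266,.10,.035)
E
```

```text
[[24, 72, 253], [29, 90, 255], [13, 151, 227], [29, 104, 255], [28, 110, 255], [28, 110, 255], [28, 114, 255], [128, 46, 177]]
hex ctr [0.3938 0.2659] yaw 0.013 amp mm 0.56 area 1.13
hex ctr [0.4825 0.246 ] yaw 0.137 amp mm 0.50 area 0.96
hex ctr [ 0.4233 -0.1227] yaw -0.170 amp mm 0.28 area 1.32
hex ctr [0.3939 0.264 ] yaw -0.019 amp mm 0.48 area 1.22
t 2.92 shift [ 1.822 -0.904  2.517] yaw now 0.101 tilt fix [ 0.01 -0.    0.  ] turn z 0.66
```

>>> carry_out --plan "0.46 -0.23 0.3 0 0 0;0.46 -0.23 0.3 0 0 0;0.46 -0.23 0.3 0 0 0;0.44 -0.23 0.3 0 0 0;0 0 0.3 0 0 0.76;0 0 0.5 0 0 0;0 0 0.5 0 0 0;0 0 0 0 0 0"

```text
time_s: 3.58
eef_pos: [0.3921, 0.2651, 0.0973]
eef_rot: [-0.001, 0.698, 0.716, -0.002]
wrist_force: [-0.9, -0.8, -0.3]
opening: 0.649
grasp_force: 0.0
```

```bash
python3 - <<'E'
from h import *
c=snap('side');print(proj(c,[.395,.266,.05]))
cv2.imwrite('pics/s2.png',cv2.cvtColor(cv2.resize(c['pixels'][200:380,200:420],None,fx=2.5,fy=2.5),cv2.COLOR_RGB2BGR))
go(.395,.266,.021,.025)
E
```

```text
[312.97144386 307.36782592]
t 3.63 shift [0.019 0.055 1.95 ] yaw now 0.025 tilt fix [-0.04  0.01  0.  ] turn z 0.0
```

>>> carry_out --plan "0.02 0.05 0.4 0 0 0;0 0 0.5 0 0 0;0 0 0.5 0 0 0;0 0 0.35 0 0 0;0 0 0.2 0 0 0;0 0 0 0 0 0;0 0 0 0 0 0;0 0 0 0 0 0"

```text
time_s: 4.3
eef_pos: [0.398, 0.2664, 0.0235]
eef_rot: [0.001, 0.699, 0.716, 0.001]
wrist_force: [1.0, 0.1, 0.5]
opening: 0.654
grasp_force: 0.0
```

>>> carry_out --plan "0 0 0 0 0 0;0 0 0 0 0 0;0 0 0 0 0 0;0 0 0 0 0 0;0 0 0 0 0 0;0 0 0 0 0 0;0 0 0 0 0 0;0 0 0 0 0 0" --claw 1

```text
time_s: 4.97
eef_pos: [0.3974, 0.266, 0.0231]
eef_rot: [0.0, 0.699, 0.716, 0.0]
wrist_force: [-1.7, -0.4, 5.9]
opening: 0.239
grasp_force: 58.4
```

>>> carry_out --plan "0 0 -0.25 0 0 0;0 0 -0.5 0 0 0;0 0 -0.5 0 0 0;0 0 -0.5 0 0 0;0 0 -0.25 0 0 0;0 0 0 0 0 0;0 0 0 0 0 0;0 0 0 0 0 0"

```text
time_s: 5.63
eef_pos: [0.3961, 0.2655, 0.1012]
eef_rot: [-0.0, 0.699, 0.716, -0.001]
wrist_force: [0.2, 0.7, -1.4]
opening: 0.235
grasp_force: 58.7
```

```bash
python3 - <<'E'
from h import *
c=snap('wrist')
cv2.imwrite('pics/w3.png',cv2.cvtColor(c['pixels'],cv2.COLOR_RGB2BGR))
th=.095;ex=np.array([np.cos(th),np.sin(th)]);ey=np.array([-np.sin(th),np.cos(th)])
p1=np.array([.4838,.2462]); t=p1+.044*ey; print(t); go(*t,.11,.1)
print('tool-x proj of moving to final',)
E
```

```text
[0.47962628 0.2900016 ]
t 5.68 shift [ 0.564  2.107 -0.232] yaw now 0.024 tilt fix [-0.02  0.01  0.  ] turn z -0.76
tool-x proj of moving to final
```

View pics/w3.png

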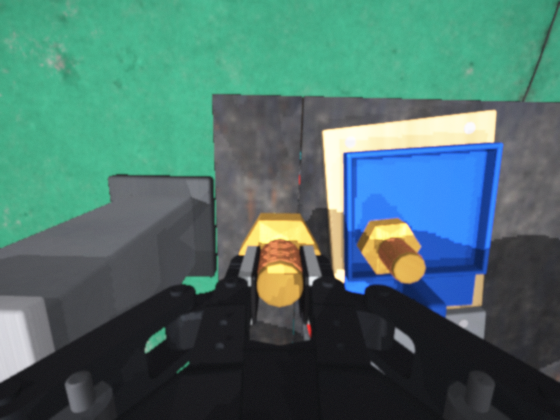

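The plug is held, its head shows square to the gripper at (280,230), and plug_1 stands at (390,250). Moving over the tray.

>>> carry_out --plan "0.1 0.35 0 0 0 0;0.1 0.4 0 0 0 0;0.1 0.4 0 0 0 0;0.1 0.4 0 0 0 0;0.1 0.4 0 0 0 0;0.06 0.16 0 0 0 -0.36;0 0 0 0 0 -0.4;0 0 0 0 0 0"

```text
time_s: 6.35
eef_pos: [0.4801, 0.2899, 0.1004]
eef_rot: [-0.001, 0.67, 0.742, -0.001]
wrist_force: [-1.5, -0.3, -1.7]
opening: 0.238
grasp_force: 58.9
```

>>> carry_out --plan "0 0 0.2 0 0 0;0 0 0.2 0 0 0;0 0 0 0 0 0;0 0 0 0 0 0;0 0 0 0 0 0;0 0 0 0 0 0;0 0 0 0 0 0;0 0 0 0 0 0"

```text
time_s: 7.02
eef_pos: [0.481, 0.2903, 0.0865]
eef_rot: [0.0, 0.671, 0.742, 0.0]
wrist_force: [-0.4, -0.9, -1.4]
opening: 0.234
grasp_force: 58.9
```

```bash
python3 - <<'E'
from h import *
c=snap('wrist')
cv2.imwrite('pics/w4.png',cv2.cvtColor(cv2.resize(c['pixels'][100:400,130:470],None,fx=2,fy=2,interpolation=cv2.INTER_CUBIC),cv2.COLOR_RGB2BGR))
go(.4796,.2900,.0415,.1);go(.4796+.1*.01,.2800,.0415,.1)
E
```

```text
t 7.07 shift [-0.005 -0.035  1.125] yaw now 0.100 tilt fix [ 0.01 -0.    0.  ] turn z -0.0
t 7.07 shift [-0.256 -0.035  1.125] yaw now 0.100 tilt fix [ 0.01 -0.    0.  ] turn z -0.0
```

View pics/w4.png

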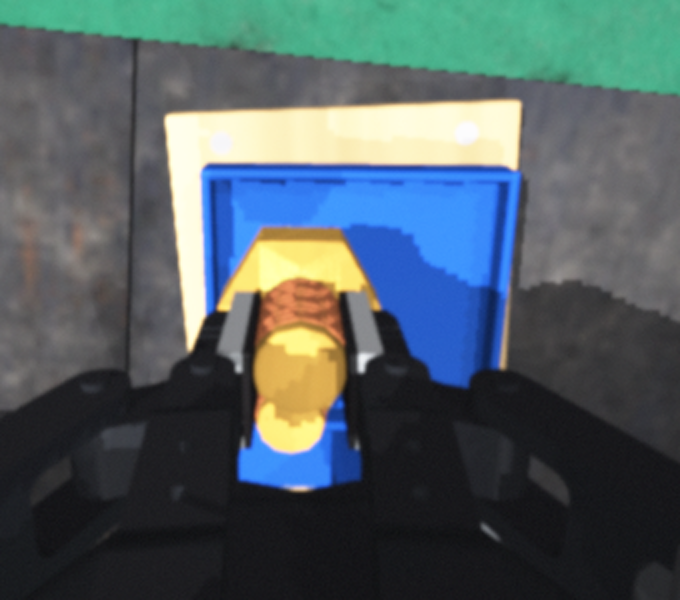

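The view shows the held plug over the nest, with plug_1's stub behind it at crop (290,430). Lowering, then pushing gently toward the front.

>>> carry_out --plan "0 -0.02 0.3 0 0 0;0 0 0.3 0 0 0;0 0 0.25 0 0 0;0 0 0.15 0 0 0;0 0 0.06 0 0 0;0 0 0.05 0 0 0;0 0 0 0 0 0;0 0 0 0 0 0"

```text
time_s: 7.73
eef_pos: [0.4803, 0.2903, 0.0419]
eef_rot: [0.0, 0.671, 0.742, 0.0]
wrist_force: [0.2, -0.3, -1.7]
opening: 0.237
grasp_force: 59.0
```

>>> carry_out --plan "-0.03 0 0 0 0 0;-0.03 0 0 0 0 0;-0.03 0 0 0 0 0;-0.03 0 0 0 0 0;-0.03 0 0 0 0 0;-0.03 0 0 0 0 0;-0.03 0 0 0 0 0;0 0 0 0 0 0"

```text
time_s: 8.4
eef_pos: [0.4809, 0.2816, 0.0419]
eef_rot: [0.0, 0.671, 0.741, 0.0]
wrist_force: [0.3, 0.3, -0.9]
opening: 0.238
grasp_force: 59.0
```

>>> carry_out --plan "0 0 0.02 0 0 0;0 0 0 0 0 0;0 0 0 0 0 0;0 0 0 0 0 0;0 0 0 0 0 0;0 0 0 0 0 0;0 0 0 0 0 0;0 0 0 0 0 0" --claw 0.2

```text
time_s: 9.07
eef_pos: [0.4808, 0.2818, 0.041]
eef_rot: [0.0, 0.671, 0.742, -0.0]
wrist_force: [-0.9, 0.7, -0.2]
opening: 0.402
grasp_force: 0.0
```

>>> carry_out --plan "0 0 -0.2 0 0 0;0 0 -0.4 0 0 0;0 0 -0.6 0 0 0;0 0 -0.7 0 0 0;-0.5 0.1 -0.6 0 0 0;-0.7 0.15 -0.5 0 0 0;-0.7 0.1 0 0 0 0;-0.2 0 0 0 0 0"

```text
time_s: 9.73
eef_pos: [0.5054, 0.1971, 0.1636]
eef_rot: [0.002, 0.671, 0.741, 0.001]
wrist_force: [-0.6, -0.5, -0.1]
opening: 0.403
grasp_force: 0.0
```

```bash
python3 - <<'E'
from h import *
import pickle
c=snap('wrist');pickle.dump(c,open('w5.pkl','wb'))
print(proj(c,[.484,.242,.034]),-np.array(c['R']).T@c['t'])
cv2.imwrite('pics/w5.png',cv2.cvtColor(cv2.resize(c['pixels'][40:240,180:440],None,fx=3,fy=3,interpolation=cv2.INTER_CUBIC),cv2.COLOR_RGB2BGR))
E
```

```text
[260.25823061 153.18880551] [0.49853753 0.26337153 0.3073841 ]
```

View pics/w5.png

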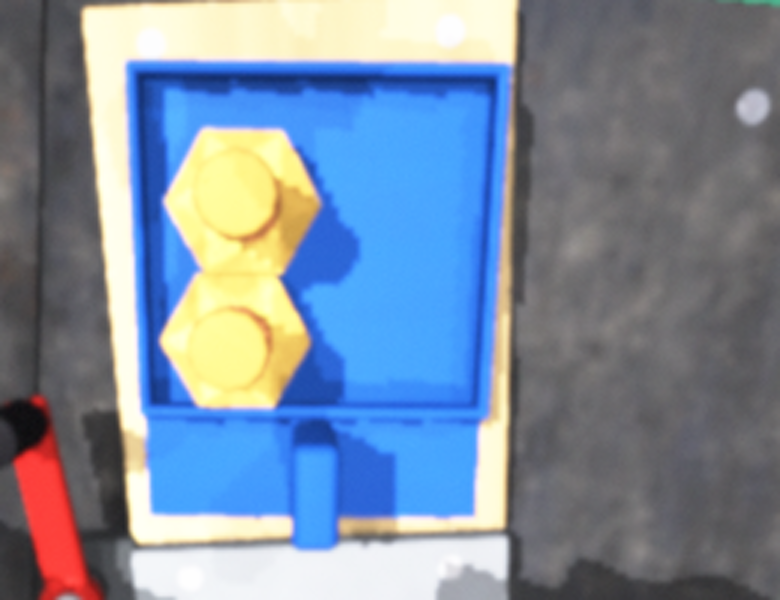

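The crop shows the two plugs flat to flat in the nest, at crop (242,200) and (235,340). Plug_1 is a few millimetres off sideways, so I'll work out by how much.

```bash
python3 - <<'E'
from h import *
import pickle
c=pickle.load(open('w5.pkl','rb'))
P=lambda u,v,z:ray(c,180+(u+.0)/3,40+v/3,z)[:2]
ang=lambda v:round(float(np.arctan2(v[1],v[0])),3)
s3=P(237,193,.068);s1=P(230,347,.068);print('stubs',s3,s1)
H3=np.array([P(*p,.034) for p in [(203,129),(287,129),(320,200),(282,272),(198,272),(164,201)]])
H1=np.array([P(*p,.034) for p in [(198,274),(280,274),(310,340),(274,407),(196,406),(160,341)]])
for H in(H3,H1):print('hex',H.mean(0).round(4),[round((ang(H[(i+1)%6]-H[i])+np.pi/6)%(np.pi/3)-np.pi/6,3) for i in range(6)],'bbox',((H.max(0)+H.min(0))/2).round(4), 'opp',[(round(float(np.hypot(*(H[i]-H[i+3]))),4),round((ang(H[i+3]-H[i])+np.pi/6)%(np.pi/3)-np.pi/6,3)) for i in range(3)])
w=np.array([P(*p,.03) for p in [(128,64),(508,66),(487,416),(145,414)]]);print('walls',w.round(4).tolist(),ang(w[1]-w[0]),ang(w[2]-w[3]))
f=np.array([P(*p,.018) for p in [(152,514),(474,514)]]);print('front',f.round(4).tolist(),ang(f[1]-f[0]))
th=ang(f[1]-f[0])/2+ang(w[1]-w[0])/2
ex=np.array([np.cos(th),np.sin(th)]);ey=np.array([-ex[1],ex[0]])
tc=(w[:2].mean(0)+f.mean(0))/2;print('tray',tc,th)
for q in(s3,s1,H3.mean(0),H1.mean(0)):print('trayframe',((q-tc)@ex).round(4),((q-tc)@ey).round(4))
E
```

```text
stubs [0.48180167 0.2815853 ] [0.48307933 0.24240612]
hex [0.4812 0.282 ] [0.1, 0.039, 0.118, 0.1, 0.012, 0.073] bbox [0.4811 0.2818] opp [(0.0458, 0.092), (0.0481, 0.028), (0.046, 0.106)]
hex [0.4827 0.2414] [0.099, 0.011, 0.125, 0.086, 0.056, 0.069] bbox [0.4823 0.2414] opp [(0.0461, 0.087), (0.0479, 0.035), (0.0461, 0.106)]
walls [[0.4451, 0.3162], [0.5541, 0.3267], [0.564, 0.2255], [0.4553, 0.2154]] 0.096 0.093
front [[0.4577, 0.1791], [0.5677, 0.1899]] 0.098
tray [0.50614774 0.25298816] 0.097
trayframe -0.0215 0.0308
trayframe -0.024 -0.0083
trayframe -0.022 0.0313
trayframe -0.0245 -0.0093
```

Plug_3 needs to go 2.5 mm toward tray -x. I'll re-grip it that far off centre so that closing the fingers aligns it.

```bash
python3 - <<'E'
from h import *
go(.4782,.2816,.042,.098)
E
```

```text
t 9.78 shift [ 2.172 -0.45   3.005] yaw now 0.097 tilt fix [ 0.02  0.01 -0.  ] turn z -0.01
```

>>> carry_out --plan "0.6 -0.13 0.3 0 0 0;0.6 -0.12 0.3 0 0 0;0.6 -0.12 0.3 0 0 0;0.37 -0.08 0.3 0 0 0;0 0 0 0 0 0;0 0 0.5 0 0 0;0 0 0.4 0 0 0;0 0 0.2 0 0 0"

```text
time_s: 10.45
eef_pos: [0.4751, 0.284, 0.0672]
eef_rot: [-0.001, 0.671, 0.742, -0.001]
wrist_force: [0.9, -0.5, 0.2]
opening: 0.399
grasp_force: 0.0
```

```bash
python3 - <<'E'
from h import *
go(.4782,.2816,.042,.098)
E
```

```text
t 10.45 shift [-0.066  0.074  0.63 ] yaw now 0.101 tilt fix [-0.03  0.01  0.  ] turn z 0.03
```

>>> carry_out --plan "0 0 0 0 0 0;0 0 0 0 0 0;0 0 0.2 0 0 0;0 0 0.1 0 0 0;0 0 0 0 0 0;0 0 0 0 0 0;0 0 0 0 0 0;0 0 0 0 0 0"

```text
time_s: 11.12
eef_pos: [0.4768, 0.2843, 0.0573]
eef_rot: [0.0, 0.671, 0.742, 0.0]
wrist_force: [0.3, -0.2, 0.1]
opening: 0.399
grasp_force: 0.0
```

```bash
python3 - <<'E'
from h import *
go(.4782,.2816,.042,.098)
E
```

```text
t 11.12 shift [-0.07   0.029  0.382] yaw now 0.100 tilt fix [ 0.01 -0.    0.  ] turn z 0.02
```

>>> carry_out --plan "-0.07 0.03 0.13 0 0 0;0 0 0.15 0 0 0;0 0 0.1 0 0 0;0 0 0 0 0 0;0 0 0 0 0 0;0 0 0 0 0 0;0 0 0 0 0 0;0 0 0 0 0 0"

```text
time_s: 11.78
eef_pos: [0.4782, 0.2817, 0.042]
eef_rot: [0.0, 0.671, 0.742, 0.0]
wrist_force: [-0.1, -0.0, -0.0]
opening: 0.397
grasp_force: 0.0
```

>>> carry_out --plan "0 0 0 0 0 0;0 0 0 0 0 0;0 0 0 0 0 0;0 0 0 0 0 0;0 0 0 0 0 0;-0.02 0 0 0 0 0;-0.02 0 0 0 0 0;0 0 0 0 0 0" --claw 1

```text
time_s: 12.45
eef_pos: [0.4785, 0.2809, 0.0423]
eef_rot: [-0.0, 0.671, 0.741, 0.001]
wrist_force: [-0.1, 5.4, 5.5]
opening: 0.239
grasp_force: 59.1
```

>>> carry_out --plan "0 0 0 0 0 0;0 0 0 0 0 0;0 0 0 0 0 0;0 0 0 0 0 0;0 0 0 0 0 0;0 0 0 0 0 0;0 0 0 0 0 0;0 0 0 0 0 0" --claw 0.2

```text
time_s: 13.12
eef_pos: [0.4782, 0.2799, 0.0417]
eef_rot: [0.0, 0.671, 0.742, -0.0]
wrist_force: [-1.2, 1.3, 0.1]
opening: 0.402
grasp_force: 0.0
```

>>> carry_out --plan "0 0 -0.2 0 0 0;0 0 -0.4 0 0 0;0 0 -0.7 0 0 0;0 0 -0.7 0 0 0;-0.5 0.1 -0.6 0 0 0;-0.7 0.15 -0.4 0 0 0;-0.6 0.1 0 0 0 0;-0.1 0 0 0 0 0"

```text
time_s: 13.78
eef_pos: [0.5019, 0.2031, 0.1643]
eef_rot: [0.002, 0.672, 0.741, 0.001]
wrist_force: [0.2, 0.4, -0.4]
opening: 0.399
grasp_force: 0.0
```

```bash
cat >> h.py <<'E'
def stubs(c,n,px0=None):
    "outlines of heads touching: use hue mask; returns stub-top circles via Hough"
    g=cv2.cvtColor(c['pixels'],cv2.COLOR_RGB2GRAY)
    return g
E
python3 - <<'E'
from h import *
import pickle
c=snap('wrist');pickle.dump(c,open('w6.pkl','wb'))
im=cv2.resize(c['pixels'],None,fx=4,fy=4,interpolation=cv2.INTER_CUBIC)
s=im[:,:,0].astype(np.uint8)
g=cv2.cvtColor(im,cv2.COLOR_RGB2GRAY)
ci=cv2.HoughCircles(g,cv2.HOUGH_GRADIENT,1,120,param1=80,param2=25,minRadius=38,maxRadius=80)
for x,y,r in ci[0]:
    w=ray(c,x/4,y/4,.068); 
    if .44<w[0]<.56 and .2<w[1]<.32: print(x/4,y/4,r/4,w.round(4))
m=cv2.inRange(cv2.cvtColor(c['pixels'],cv2.COLOR_RGB2HSV),(10,60,60),(34,255,255))
k=[proj(c,[a,b,.034]) for a,b in((.4785,.2812),(.4827,.2414))];print(k)
p,R,o=pose();print(p)
E
```

```text
[array([261.16393582, 115.39360545]), array([262.14722891, 160.64349886])]
[0.5007359  0.20375791 0.16310046]
```

```bash
cat >> h.py <<'E'
def contour_tray(c,tc,th,z=.034,lo=(10,60,60),hi=(34,255,255)):
    "brass outline in tray frame (mm) at head-top height, inside the nest"
    hsv=cv2.cvtColor(c['pixels'],cv2.COLOR_RGB2HSV); m=cv2.inRange(hsv,lo,hi)
    vv,uu=np.nonzero(m); ex=np.array([np.cos(th),np.sin(th)]);ey=np.array([-ex[1],ex[0]])
    R,t,K=map(np.array,(c['R'],c['t'],c['mtx'])); d=(R.T@np.linalg.solve(K,np.c_[uu,vv,np.ones(len(uu))].T)).T; o=-R.T@t
    W=(o+d*((z-o[2])/d[:,2])[:,None])[:,:2]-tc; q=np.c_[W@ex,W@ey]*1e3
    return q[(abs(q[:,0])<50)&(q[:,1]>-32)&(q[:,1]<64)]
E
python3 - <<'E'
from h import *
import pickle
th=.097;tc=np.array([.5061,.2530])
for n in('w5.pkl','w6.pkl'):
    c=pickle.load(open(n,'rb'));q=contour_tray(c,tc,th)
    for lo in range(-32,56,4):
        s=q[(q[:,1]>=lo)&(q[:,1]<lo+4)]
        if len(s)>3: print(n,lo+2,'x %.1f..%.1f mid %.1f'%(s[:,0].min(),s[:,0].max(),(s[:,0].min()+s[:,0].max())/2),len(s))
    print(q[:,1].min(),q[:,1].max())
E
```

```text
w5.pkl -30 x -36.7..-13.3 mid -25.0 32
w5.pkl -26 x -38.5..-11.4 mid -24.9 108
w5.pkl -22 x -40.3..-9.5 mid -24.9 131
w5.pkl -18 x -42.0..-6.7 mid -24.4 150
w5.pkl -14 x -46.5..-3.9 mid -25.2 218
w5.pkl -10 x -47.3..-3.0 mid -25.2 180
w5.pkl -6 x -47.2..-3.0 mid -25.1 227
w5.pkl -2 x -44.3..-4.9 mid -24.6 168
w5.pkl 2 x -41.4..-7.6 mid -24.5 171
w5.pkl 6 x -39.4..-9.5 mid -24.5 123
w5.pkl 10 x -37.5..-11.2 mid -24.4 138
w5.pkl 14 x -35.5..-8.5 mid -22.0 115
w5.pkl 18 x -38.1..-6.7 mid -22.4 168
w5.pkl 22 x -39.8..-4.1 mid -21.9 196
w5.pkl 26 x -42.3..-2.3 mid -22.3 184
w5.pkl 30 x -43.9..-0.5 mid -22.2 235
w5.pkl 34 x -43.9..-0.6 mid -22.2 234
w5.pkl 38 x -41.1..-2.4 mid -21.7 214
w5.pkl 42 x -38.3..-5.0 mid -21.7 188
w5.pkl 46 x -36.4..-6.8 mid -21.6 162
w5.pkl 50 x -34.6..-10.2 mid -22.4 81
-28.987631481450126 50.26748755009308
w6.pkl -30 x -36.2..-13.4 mid -24.8 37
w6.pkl -26 x -38.9..-11.5 mid -25.2 115
w6.pkl -22 x -40.7..-8.7 mid -24.7 132
w6.pkl -18 x -43.4..-5.9 mid -24.6 190
w6.pkl -14 x -46.1..-4.1 mid -25.1 178
w6.pkl -10 x -47.8..-3.1 mid -25.5 176
w6.pkl -6 x -46.8..-3.2 mid -25.0 225
w6.pkl -2 x -42.9..-5.1 mid -24.0 162
w6.pkl 2 x -41.0..-7.8 mid -24.4 146
w6.pkl 6 x -39.0..-9.7 mid -24.3 155
w6.pkl 10 x -36.2..-12.4 mid -24.3 107
w6.pkl 14 x -37.8..-10.6 mid -24.2 144
w6.pkl 18 x -40.4..-8.8 mid -24.6 172
w6.pkl 22 x -42.1..-6.1 mid -24.1 157
w6.pkl 26 x -45.5..-4.3 mid -24.9 222
w6.pkl 30 x -47.3..-2.5 mid -24.9 252
w6.pkl 34 x -46.2..-3.5 mid -24.8 191
w6.pkl 38 x -43.5..-5.3 mid -24.4 213
w6.pkl 42 x -40.7..-7.0 mid -23.9 185
w6.pkl 46 x -38.8..-9.7 mid -24.2 159
w6.pkl 50 x -36.0..-13.2 mid -24.6 53
-29.331530256605458 49.43488425537432
```

Both plugs are now aligned, at nest x -24.6 and y -10 and +30. Next is the far plug. I'll hold the camera short of the vice and measure the plug and the vice edge.

>>> carry_out --plan "-0.5 -0.1 -0.6 0 0 0;-0.85 -0.12 -0.5 0 0 0;-0.9 -0.12 -0.3 0 0 0;-0.9 -0.12 0 0 0 0;-0.9 -0.12 0 0 0 0;-0.9 -0.12 0 0 0 0;-0.9 -0.12 0 0 0 0;-0.85 -0.1 0 0 0 0"

```text
time_s: 14.5
eef_pos: [0.4892, -0.0653, 0.2176]
eef_rot: [-0.0, 0.671, 0.742, 0.0]
wrist_force: [0.6, 0.6, 0.7]
opening: 0.397
grasp_force: 0.0
```

>>> carry_out --plan "0 0 0 0 0 -1;0 0 0 0 0 -1;0 0 0 0 0 -1;0 0 0 0 0 -1;0 0 0 0 0 -1;0 0 0 0 0 -1;0 0 0 0 0 -1;0 0 0 0 0 -1"

```text
time_s: 15.17
eef_pos: [0.4895, -0.0635, 0.2173]
eef_rot: [-0.001, 0.327, 0.945, 0.0]
wrist_force: [-0.2, 0.2, 0.2]
opening: 0.398
grasp_force: 0.0
```

>>> carry_out --plan "0 0 0 0 0 -1;0 0 0 0 0 -1;0 0 0 0 0 -1;0 0 0 0 0 -1;0 0 0 0 0 -1;0 0 0 0 0 -0.8;0 0 0 0 0 0;0 0 0 0 0 0"

```text
time_s: 15.83
eef_pos: [0.4896, -0.0638, 0.2175]
eef_rot: [-0.0, 0.046, 0.999, 0.0]
wrist_force: [-1.5, -0.1, -0.3]
opening: 0.398
grasp_force: 0.0
```

```bash
python3 - <<'E'
from h import *
import pickle
c=snap('wrist');pickle.dump(c,open('w7.pkl','wb'))
print('cam',-np.array(c['R']).T@c['t']);go(.424,-.123,.1,1.44)
k=proj(c,[.424,-.123,.016]);print(k)
hexyaw(c,k,.016,win=30)
s=proj(c,[.424,-.123,.05]);print(s)
t=pickle.load(open('c0.pkl','rb'))['top']
cv2.imwrite('pics/w7.png',cv2.cvtColor(np.vstack([cv2.resize(c['pixels'],(540,405)),cv2.resize(t['pixels'][230:300,310:450],(386,193))[:, :].repeat(1,0) if 0 else np.pad(cv2.resize(t['pixels'][230:295,300:480],(540,195)),((0,0),(0,0),(0,0)))]),cv2.COLOR_RGB2BGR))
E
```

```text
cam [ 0.42366026 -0.05790914  0.36133601]
t 15.88 shift [ 1.496 -1.623  2.938] yaw now 1.478 tilt fix [ 0.   -0.01  0.  ] turn z 0.38
[223.28788395 137.53790838]
hex ctr [ 0.4243 -0.1215] yaw -0.178 amp mm 0.55 area 1.20
[217.16190076 138.15433213]
```

View pics/w7.png

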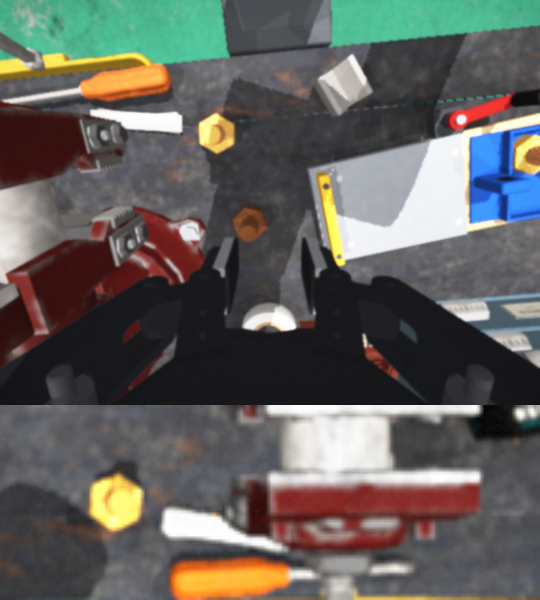

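The view shows plug_2 at (217,132), clear of the orange decoy at (249,224). The nearest vice jaw corner is at (125,135), and the white feeler gauge lies at (150,120). I'll triangulate that corner.

```bash
python3 - <<'E'
from h import *
import pickle
c=pickle.load(open('w7.pkl','rb'));t=pickle.load(open('c0.pkl','rb'))['top']
for z in(.0,.05,.1,.15,.2):print(z,ray(c,125/540*560,135*560/540,z)[:2].round(3),ray(t,376,267,z)[:2].round(3))
# hex outline check, tight
hsv=cv2.cvtColor(c['pixels'],cv2.COLOR_RGB2HSV);m=cv2.inRange(hsv,(10,90,90),(34,255,255))
n,l,s,ce=cv2.connectedComponentsWithStats(m);i=l[138,222];print(s[i],ce[i])
cn=cv2.findContours((l==i).astype(np.uint8),0,1)[0][0];a=cv2.approxPolyDP(cv2.convexHull(cn),2.2,True)[:,0]
W=np.array([ray(c,*p,.016)[:2] for p in a]);print(a.tolist());e=np.roll(W,-1,0)-W
print(np.c_[np.hypot(*e.T)*1e3,(np.arctan2(e[:,1],e[:,0])+np.pi/6)%(np.pi/3)-np.pi/6].round(3).tolist())
E
```

```text
0.0 [ 0.417 -0.239] [ 0.411 -0.223]
0.05 [ 0.418 -0.214] [ 0.412 -0.213]
0.1 [ 0.419 -0.189] [ 0.413 -0.202]
0.15 [ 0.42  -0.164] [ 0.414 -0.192]
0.2 [ 0.42  -0.139] [ 0.415 -0.182]
[ 206  114   38   46 1232] [224.63068182 138.15503247]
[[230, 114], [243, 129], [243, 148], [223, 159], [207, 149], [206, 127]]
[[21.508, -0.424], [21.206, -0.124], [26.953, -0.129], [21.324, -0.136], [24.527, -0.111], [31.279, -0.149]]
```

>>> carry_out --plan "0.3 -0.32 0.5 0 0 0;0.3 -0.33 0.5 0 0 0;0.3 -0.33 0.5 0 0 0;0.3 -0.32 0.5 0 0 0;0.29 -0.32 0.5 0 0 0;0 0 0.2 0 0 0.52;0 0 0 0 0 0;0 0 0 0 0 0"

```text
time_s: 16.55
eef_pos: [0.4245, -0.1236, 0.1097]
eef_rot: [-0.0, 0.072, 0.997, 0.0]
wrist_force: [2.0, -0.6, -0.1]
opening: 0.402
grasp_force: 0.0
```

```bash
python3 - <<'E'
from h import *
go(.4243,-.123,.023,1.426)
E
```

```text
t 16.55 shift [0.005 0.013 2.167] yaw now 1.427 tilt fix [ 0.01 -0.01 -0.  ] turn z 0.01
```

>>> carry_out --plan "0 0 0.3 0 0 0;0 0 0.5 0 0 0;0 0 0.5 0 0 0;0 0 0.45 0 0 0;0 0 0.3 0 0 0;0 0 0.1 0 0 0;0 0 0 0 0 0;0 0 0 0 0 0"

```text
time_s: 17.22
eef_pos: [0.4256, -0.124, 0.0247]
eef_rot: [0.001, 0.071, 0.997, -0.0]
wrist_force: [0.9, 0.3, 0.6]
opening: 0.402
grasp_force: 0.0
```

>>> carry_out --plan "0 0 0 0 0 0;0 0 0 0 0 0;0 0 0 0 0 0;0 0 0 0 0 0;0 0 0 0 0 0;0 0 0 0 0 0;0 0 0 0 0 0;0 0 0 0 0 0" --claw 1

```text
time_s: 17.88
eef_pos: [0.4258, -0.1243, 0.0252]
eef_rot: [0.001, 0.071, 0.997, -0.001]
wrist_force: [-0.3, 1.6, 6.8]
opening: 0.234
grasp_force: 58.5
```

>>> carry_out --plan "0 0 -0.3 0 0 0;0 0 -0.6 0 0 0;0 0 -0.7 0 0 0;0 0 -0.7 0 0 0;0 0 -0.7 0 0 0;0 0 -0.4 0 0 0;0 0 0 0 0 0;0 0 0 0 0 0"

```text
time_s: 18.55
eef_pos: [0.4251, -0.1241, 0.1607]
eef_rot: [0.001, 0.071, 0.997, -0.001]
wrist_force: [-0.2, -1.1, -1.4]
opening: 0.24
grasp_force: 58.7
```

```bash
python3 - <<'E'
from h import *
go(.5187,.2641,.12,1.668)
c=snap('wrist')
# head outline of the held plug: side edges of far flat
hsv=cv2.cvtColor(c['pixels'],cv2.COLOR_RGB2HSV);m=cv2.inRange(hsv,(10,90,60),(34,255,255))
n,l,s,ce=cv2.connectedComponentsWithStats(m)
for i in range(1,n):
    if s[i,4]>300:
        cn=cv2.findContours((l==i).astype(np.uint8),0,1)[0][0];print(s[i],cv2.approxPolyDP(cn,2.5,True)[:,0].tolist())
E
```

```text
t 18.55 shift [-0.932  9.941  1.007] yaw now 1.428 tilt fix [-0.01  0.03 -0.  ] turn z -2.4
[   0   98  205   56 5572] [[204, 121], [190, 105], [173, 98], [100, 111], [94, 104], [85, 103], [48, 110], [52, 113], [58, 110], [70, 112], [78, 126], [74, 134], [61, 135], [49, 127], [0, 119], [0, 153], [155, 131], [164, 126], [195, 125]]
[ 123  124  104   44 2990] [[225, 134], [218, 125], [208, 124], [147, 137], [124, 151], [125, 162], [132, 166], [161, 167], [216, 156], [226, 149]]
[ 243  206   73   98 4363] [[278, 206], [246, 225], [244, 251], [247, 245], [254, 244], [254, 234], [258, 236], [256, 245], [264, 250], [257, 267], [258, 291], [269, 301], [282, 303], [292, 300], [301, 291], [302, 269], [296, 260], [299, 260], [297, 253], [303, 245], [312, 245], [315, 251], [315, 231], [310, 222]]
[ 401  237   31   74 1289] [[403, 238], [401, 243], [411, 298], [431, 310], [421, 245], [411, 237]]
```

>>> carry_out --plan "-0.05 0.5 0 0 0 0;-0.07 0.7 0 0 0 0;-0.08 0.8 0 0 0 0;-0.08 0.8 0 0 0 0;-0.08 0.8 0 0 0 0;-0.08 0.8 0 0 0 0;-0.08 0.8 0 0 0 0;-0.08 0.8 0 0 0 0"

```text
time_s: 19.27
eef_pos: [0.4812, 0.112, 0.1575]
eef_rot: [-0.002, 0.071, 0.997, -0.0]
wrist_force: [0.2, -0.2, -0.3]
opening: 0.239
grasp_force: 58.8
```

>>> carry_out --plan "-0.08 0.8 0 0 0 0;-0.08 0.8 0 0 0 0;-0.08 0.8 0 0 0 0;-0.06 0.8 0 0 0 0;-0.03 0.74 0 0 0 -0.4;0 0 0 0 0 -1;0 0 0 0 0 -1;0 0 0 0 0 0"

```text
time_s: 19.93
eef_pos: [0.5164, 0.2648, 0.157]
eef_rot: [-0.002, -0.051, 0.999, -0.001]
wrist_force: [-0.1, -0.5, -1.2]
opening: 0.235
grasp_force: 59.0
```

>>> carry_out --plan "0 0 0.5 0 0 0;0 0 0.3 0 0 0;0 0 0 0 0 0;0 0 0 0 0 0;0 0 0 0 0 0;0 0 0 0 0 0;0 0 0 0 0 0;0 0 0 0 0 0"

```text
time_s: 20.6
eef_pos: [0.5185, 0.2646, 0.1286]
eef_rot: [0.001, -0.048, 0.999, 0.0]
wrist_force: [0.1, 0.1, -1.8]
opening: 0.238
grasp_force: 59.0
```

```bash
python3 - <<'E'
from h import *
go(.5187,.2641,.044,1.668)
import pickle
c=snap('wrist');pickle.dump(c,open('w8.pkl','wb'))
for z in(.03,):
    m=cv2.inRange(cv2.cvtColor(c['pixels'],cv2.COLOR_RGB2HSV),(100,120,50),(125,255,255))
    cn=max(cv2.findContours(m,0,1)[0],key=cv2.contourArea);a=cv2.approxPolyDP(cn,3,True)[:,0]
    print([(p.tolist(),ray(c,*p,z)[:2].round(4).tolist()) for p in a])
E
```

```text
t 20.60 shift [-1.000e-03 -1.300e-02  2.114e+00] yaw now 1.668 tilt fix [ 0.    0.01 -0.  ] turn z -0.0
[([186, 129], [0.4578, 0.1831]), ([191, 188], [0.5055, 0.1879]), ([176, 197], [0.5145, 0.1753]), ([179, 212], [0.5276, 0.178]), ([193, 214], [0.5282, 0.19]), ([196, 249], [0.5605, 0.1933]), ([227, 249], [0.5578, 0.2209]), ([234, 256], [0.5639, 0.2275]), ([242, 255], [0.5623, 0.2346]), ([245, 226], [0.5346, 0.2355]), ([278, 205], [0.513, 0.2623]), ([313, 224], [0.527, 0.2944]), ([316, 255], [0.5557, 0.3008]), ([346, 256], [0.5541, 0.3278]), ([354, 129], [0.4447, 0.3168])]
```

>>> carry_out --plan "0 -0.01 0.4 0 0 0;0 0 0.5 0 0 0;0 0 0.5 0 0 0;0 0 0.4 0 0 0;0 0 0.2 0 0 0;0 0 0.1 0 0 0;0 0 0 0 0 0;0 0 0 0 0 0"

```text
time_s: 21.32
eef_pos: [0.5187, 0.2643, 0.0446]
eef_rot: [0.001, -0.049, 0.999, 0.0]
wrist_force: [-0.5, -0.3, -0.7]
opening: 0.238
grasp_force: 59.3
```

```bash
python3 - <<'E'
from h import *
go(.5147,.2637,.0433,1.668)
E
```

```text
t 21.32 shift [ 0.101 -0.005  0.033] yaw now 1.668 tilt fix [0.   0.01 0.  ] turn z 0.0
```

>>> carry_out --plan "0 0 0.02 0 0 0;0.03 0 0 0 0 0;0.03 0 0 0 0 0;0.03 0 0 0 0 0;0.02 0 0 0 0 0;0 0 0 0 0 0;0 0 0 0 0 0;0 0 0 0 0 0"

```text
time_s: 21.98
eef_pos: [0.5144, 0.2642, 0.0436]
eef_rot: [0.001, -0.049, 0.999, 0.0]
wrist_force: [3.6, 4.4, 1.0]
opening: 0.231
grasp_force: 59.1
```

>>> carry_out --plan "0 0 0 0 0 0;0 0 0 0 0 0;0 0 0 0 0 0;0 0 0 0 0 0;0 0 0 0 0 0;0 0 0 0 0 0;0 0 0 0 0 0;0 0 0 0 0 0" --claw 0.2

```text
time_s: 22.65
eef_pos: [0.5136, 0.2636, 0.0429]
eef_rot: [-0.0, -0.049, 0.999, -0.0]
wrist_force: [0.3, -0.8, -0.6]
opening: 0.399
grasp_force: 0.0
```

>>> carry_out --plan "0 0 -0.2 0 0 0;0 0 -0.4 0 0 0;0 0 -0.7 0 0 0;0 0 -0.7 0 0 0;-0.4 0 -0.6 0 0 0;-0.6 0 -0.4 0 0 0;0 0 0 0 0 0;0 0 0 0 0 0"

```text
time_s: 23.32
eef_pos: [0.5549, 0.2677, 0.1648]
eef_rot: [0.002, -0.048, 0.999, 0.0]
wrist_force: [0.1, 1.5, -0.2]
opening: 0.399
grasp_force: 0.0
```

```bash
cat > chk.py <<'E'
from h import *
import pickle,sys
c=snap('wrist');pickle.dump(c,open(sys.argv[1]+'.pkl','wb'))
print('cam',-np.array(c['R']).T@c['t'])
th=.097;tc=np.array([.5061,.2530])
q=contour_tray(c,tc,th)
# rectified mask 0.25 mm/px on head-top plane, outline corners
im=c['pixels'];g=np.stack(np.meshgrid(np.arange(-56,56,.25),np.arange(70,-40,-.25)),-1)/1e3
ex=np.array([np.cos(th),np.sin(th)]);ey=np.array([-ex[1],ex[0]])
W=tc+g[...,:1]*ex+g[...,1:]*ey;X=np.concatenate([W,np.full(W.shape[:2]+(1,),.034)],-1)
p=(X@np.array(c['R']).T+c['t'])@np.array(c['mtx']).T;p=(p[...,:2]/p[...,2:]).astype(np.float32)
r=cv2.remap(im,p[...,0],p[...,1],cv2.INTER_CUBIC)
cv2.imwrite('pics/'+sys.argv[1]+'.png',cv2.cvtColor(cv2.resize(r,None,fx=1.3,fy=1.3),cv2.COLOR_RGB2BGR))
m=cv2.inRange(cv2.cvtColor(r,cv2.COLOR_RGB2HSV),(10,60,60),(34,255,255))
cn=max(cv2.findContours(m,0,1)[0],key=cv2.contourArea);a=cv2.approxPolyDP(cn,5,True)[:,0]
print('outline mm',[(round(float(x*.25-56),1),round(float(70-y*.25),1)) for x,y in a],'area/3hex %.3f'%(cv2.contourArea(cn)*.0625/4156.9))
E
python3 chk.py r1
```

```text
cam [0.48844722 0.26092246 0.30841798]
outline mm [(-37.2, 50.5), (-48.8, 30.2), (-37.0, 10.5), (-49.8, -9.5), (-39.0, -28.0), (-14.8, -28.8), (-4.0, -9.8), (20.5, -9.5), (31.2, 10.5), (20.5, 28.2), (18.0, 30.0), (-2.8, 29.5), (-14.8, 50.5)] area/3hex 0.998
```

View pics/r1.png

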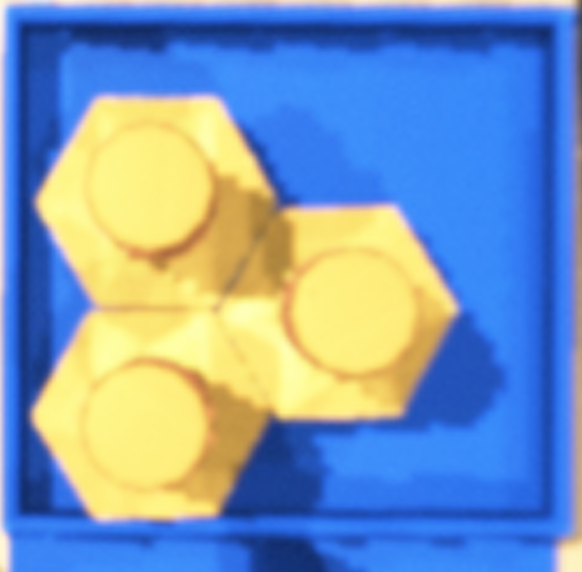

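The rectified view shows all three plugs packed in a triangle with the flats closed: centres near (-25.5,30), (-26,-10) and (8.5,10) mm in the nest, with thin seams at crop (220,305). Now for the tab.

>>> carry_out --plan "0 0 0 0 0 1;0 0 0 0 0 1;0 0 0 0 0 1;0 0 0 0 0 1;0 0 0 0 0 1;0 0 0 0 0 1;0 0 0 0 0 1;0 0 0 0 0 1"

```text
time_s: 24.03
eef_pos: [0.5512, 0.2673, 0.161]
eef_rot: [-0.002, 0.346, 0.938, -0.001]
wrist_force: [-0.0, 0.4, -0.2]
opening: 0.4
grasp_force: 0.0
```

>>> carry_out --plan "0 0 0 0 0 1;0 0 0 0 0 1;0 0 0 0 0 1;0 0 0 0 0 1;0 0 0 0 0 1;0 0 0 0 0 1;0 0 0 0 0 1;0 0 0 0 0 0.7"

```text
time_s: 24.7
eef_pos: [0.5513, 0.2673, 0.1611]
eef_rot: [-0.001, 0.673, 0.739, -0.002]
wrist_force: [0.0, -0.2, 0.3]
opening: 0.4
grasp_force: 0.0
```

```bash
python3 - <<'E'
from h import *
go(.5111,.2014,.11,.097)
E
```

```text
t 24.70 shift [-1.546 -1.148  1.282] yaw now 0.093 tilt fix [-0.04  0.01  0.  ] turn z -0.04
```

>>> carry_out --plan "-0.4 -0.3 0 0 0 0;-0.4 -0.3 0 0 0 0;-0.4 -0.3 0 0 0 0;-0.35 -0.25 0 0 0 0;0 0 0.5 0 0 0;0 0 0.5 0 0 0;0 0 0.2 0 0 0;0 0 0 0 0 0"

```text
time_s: 25.37
eef_pos: [0.5103, 0.2009, 0.1116]
eef_rot: [-0.002, 0.672, 0.741, -0.003]
wrist_force: [-0.3, -0.2, 0.5]
opening: 0.399
grasp_force: 0.0
```

```bash
python3 - <<'E'
from h import *
c=snap('wrist')
go(.5111,.2014,.032,.097)
# tab: blue mask columns around projected tab top
m=cv2.inRange(cv2.cvtColor(c['pixels'],cv2.COLOR_RGB2HSV),(100,120,50),(125,255,255))
k=proj(c,[.5111,.2014,.064]);print(k,proj(c,[.5181,.2021,.064]),proj(c,[.5041,.2007,.064]))
g=c['pixels'][int(k[1]),int(k[0])-40:int(k[0])+40:4].tolist();print(g)
E
```

```text
t 25.42 shift [ 0.006 -0.005  2.031] yaw now 0.098 tilt fix [-0.05  0.   -0.  ] turn z 0.01
[280.73804114 230.13035467] [290.89222251 230.15171006] [270.58929568 230.10901072]
[[75, 150, 251], [74, 146, 250], [72, 146, 250], [69, 144, 250], [68, 143, 250], [66, 145, 250], [70, 149, 251], [69, 144, 250], [55, 136, 249], [66, 155, 253], [64, 151, 253], [66, 153, 253], [40, 101, 223], [44, 95, 203], [43, 96, 204], [44, 96, 205], [42, 96, 205], [44, 94, 203], [44, 99, 211], [62, 144, 251]]
```

>>> carry_out --plan "0 0 0.3 0 0 0;0 0 0.5 0 0 0;0 0 0.5 0 0 0;0 0 0.4 0 0 0;0 0 0.2 0 0 0;0 0 0.13 0 0 0;0 0 0 0 0 0;0 0 0 0 0 0"

```text
time_s: 26.08
eef_pos: [0.5143, 0.2016, 0.0343]
eef_rot: [0.0, 0.672, 0.741, 0.0]
wrist_force: [-0.3, 0.2, -0.8]
opening: 0.402
grasp_force: 0.0
```

>>> carry_out --plan "0 0 0 0 0 0;0 0 0 0 0 0;0 0 0 0 0 0;0 0 0 0 0 0;0 0 0 0 0 0;0 0 0 0 0 0;0 0 0 0 0 0;0 0 0 0 0 0" --claw 1

```text
time_s: 26.75
eef_pos: [0.5138, 0.2015, 0.0349]
eef_rot: [0.0, 0.671, 0.741, 0.0]
wrist_force: [-3.7, -1.5, 6.5]
opening: 0.149
grasp_force: 59.3
```

```bash
cat > pk.py <<'E'
from h import *
import pickle,sys
"with the tab held, the pack must stay still in the wrist image"
c=snap('wrist');m=cv2.inRange(cv2.cvtColor(c['pixels'],cv2.COLOR_RGB2HSV),(10,60,60),(34,255,255));r=np.zeros_like(m);r[60:330,130:430]=255;m&=r
# drop plywood: keep components that touch the pack area
b=cv2.inRange(cv2.cvtColor(c['pixels'],cv2.COLOR_RGB2HSV),(100,100,40),(125,255,255))
hull=cv2.convexHull(max(cv2.findContours(b,0,1)[0],key=cv2.contourArea));k=np.zeros_like(m);cv2.fillPoly(k,[hull],255);m&=k
cn=max(cv2.findContours(m,0,1)[0],key=cv2.contourArea);a=cv2.approxPolyDP(cn,3,True)[:,0]
print('pack',a.tolist(),'area',cv2.contourArea(cn)); print('tray hull',cv2.approxPolyDP(hull,4,True)[:,0].tolist())
p,R,o=pose();print(p.round(4),'yaw %.3f pitch %.3f'%(np.arctan2(*R.as_matrix()[[1,0],1]),R.as_matrix()[2,0]),np.round(o['wrist_force'],1),np.round(o['torque'],2),o['time_s'],o['opening'])
E
python3 pk.py
```

```text
pack [[178, 63], [172, 94], [203, 139], [180, 181], [183, 197], [194, 214], [211, 220], [250, 218], [272, 179], [285, 182], [322, 178], [344, 136], [321, 96], [273, 97], [253, 60]] area 18174.5
tray hull [[403, 0], [385, 219], [371, 272], [287, 317], [271, 317], [189, 274], [175, 219], [152, 3]]
[0.5138 0.2015 0.0349] yaw 0.098 pitch -0.000 [-3.2 -0.4  5.9] [-0.1   0.66  0.12] 26.8 0.15588835414734326
```

>>> carry_out --plan "0.005 0 -0.03 0 -0.1 0;0.01 0 -0.05 0 -0.16 0;0.01 0 -0.05 0 -0.16 0;0.01 0 -0.05 0 -0.16 0;0 0 -0.02 0 -0.08 0;0 0 0 0 0 0;0 0 0 0 0 0;0 0 0 0 0 0"

```text
time_s: 27.47
eef_pos: [0.5139, 0.203, 0.0418]
eef_rot: [0.025, 0.671, 0.741, -0.022]
wrist_force: [0.1, -3.2, 0.8]
opening: 0.148
grasp_force: 58.9
```

```bash
python3 pk.py; python3 -c "
from h import *
go(.5357,.0284,.043,.138)"
```

```text
pack [[178, 62], [172, 96], [203, 139], [180, 180], [183, 198], [194, 215], [213, 221], [251, 218], [272, 179], [280, 182], [322, 178], [344, 136], [321, 95], [272, 96], [253, 60]] area 18267.5
tray hull [[404, 0], [386, 211], [372, 272], [287, 317], [269, 316], [189, 274], [175, 222], [150, 2]]
[0.5139 0.203  0.0418] yaw 0.098 pitch -0.066 [-0.1 -3.7  1.2] [0.09 0.16 0.17] 27.5167 0.15261823881804779
t 27.52 shift [-4.389  0.117  0.26 ] yaw now 0.098 tilt fix [0.01 0.66 0.  ] turn z -0.4
```

>>> carry_out --plan "-0.03 0 -0.015 0 0 0;-0.05 0 -0.01 0 0 0;-0.08 0 0.005 0 0 0;-0.09 0 0.006 0 0 0;-0.1 0 0.006 0 0 0;-0.1 0.01 0.006 0 0 0;-0.1 0 0.006 0 0 0;-0.1 0.01 0.006 0 0 0"

```text
time_s: 28.18
eef_pos: [0.5167, 0.1766, 0.0428]
eef_rot: [0.024, 0.671, 0.74, -0.022]
wrist_force: [-0.6, 2.4, -4.5]
opening: 0.151
grasp_force: 58.2
```

```bash
python3 pk.py
```

```text
pack [[180, 61], [173, 96], [204, 139], [180, 181], [193, 213], [212, 220], [252, 217], [272, 179], [284, 182], [323, 178], [344, 136], [320, 95], [273, 97], [254, 60]] area 18149.0
tray hull [[404, 0], [386, 213], [372, 272], [281, 317], [269, 316], [189, 275], [172, 195], [152, 3]]
[0.517  0.1759 0.0429] yaw 0.098 pitch -0.067 [-1.  -1.  -3.7] [0.09 0.09 0.03] 28.2333 0.15618800739585365
```

>>> carry_out --plan "-0.1 0.01 0.006 0 0 0;-0.1 0 0.006 0 0 0;-0.1 0.01 0.006 0 0 0;-0.1 0 0.006 0 0 0;-0.1 0.01 0.006 0 0 0;-0.1 0 0.006 0 0 0;-0.1 0 0.006 0 0 0;-0.06 0 0.004 0 0 0"

```text
time_s: 28.9
eef_pos: [0.5211, 0.1464, 0.0432]
eef_rot: [0.024, 0.671, 0.74, -0.022]
wrist_force: [-0.5, 0.8, -6.7]
opening: 0.155
grasp_force: 58.2
```

```bash
python3 pk.py;python3 -c "
from h import *
go(.5357,.0284,.0409,.138)"
```

```text
pack [[181, 60], [173, 96], [204, 139], [181, 179], [184, 198], [192, 212], [209, 220], [251, 218], [272, 179], [322, 179], [344, 136], [321, 96], [273, 97], [254, 60]] area 18124.0
tray hull [[404, 0], [386, 212], [372, 273], [282, 317], [269, 316], [189, 275], [174, 217], [152, 4]]
[0.5212 0.1461 0.0432] yaw 0.098 pitch -0.066 [ 0.3 -1.2 -6.6] [-0.23  0.02  0.01] 28.95 0.15409835780477815
t 28.95 shift [-2.952  0.075  0.254] yaw now 0.098 tilt fix [-0.    0.66 -0.  ] turn z -0.4
```

>>> carry_out --plan "-0.03 0 0.025 0 0 0;-0.05 0 0.01 0 0.08 0;-0.05 0 0.01 0 0.1 0;-0.05 0 0.01 0 0.12 0;-0.05 0 0.01 0 0.12 0;-0.05 0 0.01 0 0.12 0;-0.05 0 0.01 0 0.12 0;-0.03 0 0 0 0 0"

```text
time_s: 29.62
eef_pos: [0.5232, 0.1322, 0.0409]
eef_rot: [-0.0, 0.672, 0.741, 0.001]
wrist_force: [-1.2, 5.0, 3.0]
opening: 0.155
grasp_force: 59.2
```

```bash
python3 pk.py;python3 -c "
from h import *
go(.5357,.0284,.0405,.138)"
```

```text
pack [[181, 60], [173, 96], [204, 139], [180, 183], [186, 203], [199, 217], [252, 217], [273, 179], [322, 179], [344, 136], [321, 96], [274, 97], [254, 60]] area 18116.5
tray hull [[404, 0], [385, 219], [372, 272], [282, 317], [269, 316], [189, 275], [174, 218], [153, 2]]
[0.5232 0.132  0.0409] yaw 0.097 pitch 0.001 [0.3 3.9 3. ] [ 0.52  0.19 -0.05] 29.6667 0.1487152296975939
t 29.67 shift [-2.607  0.06   0.009] yaw now 0.097 tilt fix [ 0.01 -0.01  0.  ] turn z -0.41
```

>>> carry_out --plan "-0.06 0 0 0 0 -0.05;-0.09 0 0 0 0 -0.05;-0.1 0 0 0 0 -0.05;-0.1 0 0 0 0 -0.05;-0.1 0 0 0 0 -0.05;-0.1 0 0 0 0 -0.05;-0.1 0 0 0 0 -0.05;-0.1 0 0 0 0 -0.06"

```text
time_s: 30.33
eef_pos: [0.5265, 0.1029, 0.0409]
eef_rot: [-0.0, 0.656, 0.755, 0.001]
wrist_force: [-0.5, 7.3, 3.7]
opening: 0.151
grasp_force: 59.4
```

```bash
python3 pk.py;python3 -c "
from h import *
go(.5357,.0284,.0405,.138)"
```

```text
pack [[181, 60], [173, 95], [201, 137], [208, 139], [199, 142], [181, 180], [185, 199], [198, 216], [211, 220], [249, 218], [272, 179], [313, 181], [323, 177], [344, 135], [321, 96], [273, 97], [253, 60], [244, 60], [242, 68], [237, 68], [232, 60]] area 17974.0
tray hull [[403, 0], [385, 212], [372, 272], [290, 316], [278, 317], [189, 275], [174, 217], [153, 2]]
[0.5266 0.1021 0.0409] yaw 0.139 pitch 0.000 [-1.3  5.2  4.3] [0.62 0.27 0.04] 30.3833 0.15568057668536123
t 30.38 shift [-1.857 -0.031  0.01 ] yaw now 0.139 tilt fix [ 0.01 -0.    0.  ] turn z 0.01
```

>>> carry_out --plan "-0.1 0 0 0 0 0;-0.1 -0.005 0 0 0 0;-0.1 0 0 0 0 0;-0.1 -0.005 0 0 0 0;-0.1 0 0 0 0 0;-0.1 -0.005 0 0 0 0;-0.1 0 0 0 0 0;-0.1 -0.005 0 0 0 0"

```text
time_s: 31.05
eef_pos: [0.53, 0.0713, 0.0409]
eef_rot: [-0.0, 0.656, 0.754, 0.001]
wrist_force: [-1.2, 6.5, 4.5]
opening: 0.155
grasp_force: 59.5
```

>>> carry_out --plan "-0.1 -0.005 0 0 0 0;-0.1 0 0 0 0 0;-0.1 -0.005 0 0 0 0;-0.1 0 0 0 0 0;-0.1 0 0 0 0 0;-0.1 0 0 0 0 0;-0.08 0 0 0 0 0;-0.06 0 0 0 0 0"

```text
time_s: 31.72
eef_pos: [0.5336, 0.0418, 0.0409]
eef_rot: [-0.0, 0.656, 0.754, 0.001]
wrist_force: [-0.6, 6.7, 6.4]
opening: 0.151
grasp_force: 59.7
```

```bash
python3 pk.py;python3 - <<'E'
from h import *
go(.5357,.0284,.0405,.138)
t=snap('top','top2.png')
hsv=cv2.cvtColor(t['pixels'],cv2.COLOR_RGB2HSV)
for nm,lo,hi,z in(('blue',(100,120,50),(125,255,255),.036),('yel',(20,150,120),(32,255,255),.044)):
    m=cv2.inRange(hsv,lo,hi)
    for cn in cv2.findContours(m,0,1)[0]:
        ce=cn.mean((0,1));w=ray(t,*ce,z)
        if cv2.contourArea(cn)>25 and .4<w[0]<.65 and -.05<w[1]<.25: print(nm,cv2.contourArea(cn),[np.round(ray(t,*p,z)[:2],4).tolist() for p in cv2.approxPolyDP(cv2.convexHull(cn),2,True)[:,0]])
E
```

```text
pack [[181, 61], [174, 96], [200, 136], [206, 139], [199, 142], [181, 180], [185, 199], [198, 216], [211, 220], [249, 218], [272, 179], [323, 177], [344, 136], [321, 96], [273, 97], [253, 60]] area 17973.0
tray hull [[402, 0], [384, 219], [372, 272], [290, 315], [277, 316], [189, 274], [174, 216], [152, 4]]
[0.5337 0.0415 0.0409] yaw 0.139 pitch 0.001 [-0.9  5.1  4.5] [ 0.8   0.27 -0.03] 31.7667 0.14931531002161924
t 31.77 shift [-0.33   0.004  0.011] yaw now 0.139 tilt fix [ 0.01 -0.01 -0.  ] turn z 0.01
blue 129.0 [[0.5032, 0.046], [0.4782, 0.0437], [0.4687, 0.1059], [0.4811, 0.1034], [0.5082, 0.0559]]
blue 493.0 [[0.5763, 0.1206], [0.4714, 0.1356], [0.4616, 0.148], [0.569, 0.1655]]
yel 91.5 [[0.513, 0.0931], [0.5103, 0.0658], [0.4954, 0.061], [0.4831, 0.0734], [0.4907, 0.0981]]
```

>>> carry_out --plan "-0.05 0 0 0 0 0;-0.05 0 0 0 0 0;-0.05 0 0 0 0 0;-0.04 0 0 0 0 0;-0.03 0 0 0 0 0;-0.02 0 0 0 0 0;0 0 0 0 0 0;0 0 0 0 0 0"

```text
time_s: 32.48
eef_pos: [0.5349, 0.0324, 0.0409]
eef_rot: [-0.0, 0.656, 0.754, 0.0]
wrist_force: [-1.9, 7.3, 5.4]
opening: 0.154
grasp_force: 59.7
```

>>> carry_out --plan "-0.02 0 0 0 0 0;-0.02 0 0 0 0 0;-0.02 0 0 0 0 0;0 0 0 0 0 0;0 0 0 0 0 0;0 0 0 0 0 0;0 0 0 0 0 0;0 0 0 0 0 0"

```text
time_s: 33.15
eef_pos: [0.5352, 0.0301, 0.0409]
eef_rot: [-0.0, 0.656, 0.754, 0.0]
wrist_force: [-1.8, 5.9, 4.7]
opening: 0.151
grasp_force: 59.7
```

>>> carry_out --plan "-0.02 0 0 0 0 0;-0.02 0 0 0 0 0;0 0 0 0 0 0;0 0 0 0 0 0;0 0 0 0 0 0;0 0 0 0 0 0;0 0 0 0 0 0;0 0 0 0 0 0"

```text
time_s: 33.82
eef_pos: [0.5354, 0.0292, 0.0409]
eef_rot: [-0.0, 0.657, 0.754, 0.001]
wrist_force: [-1.0, 9.5, 5.4]
opening: 0.16
grasp_force: 59.7
```

>>> carry_out --plan "-0.02 0 0 0 0 0;-0.02 0 0 0 0 0;0 0 0 0 0 0;0 0 0 0 0 0;0 0 0 0 0 0;0 0 0 0 0 0;0 0 0 0 0 0;0 0 0 0 0 0"

```text
time_s: 34.48
eef_pos: [0.5354, 0.029, 0.0409]
eef_rot: [-0.001, 0.657, 0.754, 0.002]
wrist_force: [-1.3, 15.8, 6.7]
opening: 0.156
grasp_force: 59.9
```

The tray has met the stop, with the push force rising to 16 N right at the predicted place. Releasing, then checking the tray and catch from above.

>>> carry_out --plan "0 0 0 0 0 0;0 0 0 0 0 0;0 0 0 0 0 0;0 0 0 0 0 0;0 0 0 0 0 0;0 0 0 0 0 0;0 0 0 0 0 0;0 0 0 0 0 0" --claw 0.2

```text
time_s: 35.15
eef_pos: [0.5354, 0.0263, 0.0404]
eef_rot: [0.0, 0.656, 0.754, -0.0]
wrist_force: [0.2, 0.2, 0.1]
opening: 0.402
grasp_force: 0.0
```

>>> carry_out --plan "0 0 -0.2 0 0 0;0 0 -0.5 0 0 0;0 0 -0.8 0 0 0;0 0 -0.8 0 0 0;0 0 -0.8 0 0 0;0 0 -0.3 0 0 0;0 0 0 0 0 0;0 0 0 0 0 0"

```text
time_s: 35.82
eef_pos: [0.5356, 0.0265, 0.1768]
eef_rot: [0.001, 0.656, 0.755, 0.0]
wrist_force: [0.2, 0.3, -0.3]
opening: 0.397
grasp_force: 0.0
```

```bash
cat > meas.py <<'E'
from h import *
import pickle
c=snap('wrist');pickle.dump(c,open('m.pkl','wb'))
def quad(lo,hi,z,what,box):
    m=cv2.inRange(cv2.cvtColor(c['pixels'],cv2.COLOR_RGB2HSV),lo,hi)
    for cn in cv2.findContours(m,0,1)[0]:
        w=ray(c,*cn.mean((0,1)),z)
        if cv2.contourArea(cn)>60 and box[0]<w[0]<box[1] and box[2]<w[1]<box[3]:
            print(what,cv2.contourArea(cn),[np.round(ray(c,*p,z)[:2],4).tolist() for p in cv2.approxPolyDP(cv2.convexHull(cn),3,True)[:,0]])
quad((100,100,40),(125,255,255),.036,'tray',(.42,.62,-.05,.25))
quad((0,150,70),(8,255,255),.036,'red',(.38,.55,.1,.28));quad((172,150,70),(180,255,255),.036,'red',(.38,.55,.1,.28))
quad((0,0,0),(180,255,40),.07,'black',(.38,.47,.18,.25))
E
python3 meas.py; python3 -c "
from h import *
go(.42,.2098,.1,.246)"
```

```text
tray 17251.0 [[0.5729, 0.157], [0.5901, 0.0237], [0.5446, 0.0066], [0.485, 0.0089], [0.4646, 0.1417]]
red 1063.0 [[0.4187, 0.1849], [0.4329, 0.1869], [0.4452, 0.1535], [0.4416, 0.1417], [0.431, 0.1418], [0.4246, 0.1474]]
t 35.87 shift [ 4.931 -2.202  1.889] yaw now 0.139 tilt fix [-0.01 -0.    0.  ] turn z -1.07
```

The tray is home and square: its rear edge midpoint is (0.519,0.149) and its yaw 0.140. Moving above the knob.

>>> carry_out --plan "0.5 -0.22 0 0 0 0;0.65 -0.3 0 0 0 0;0.7 -0.3 0 0 0 0;0.7 -0.3 0 0 0 0;0.7 -0.3 0 0 0 0;0.7 -0.32 0 0 0 0;0.6 -0.28 0 0 0 0;0.38 -0.18 0 0 0 0"

```text
time_s: 36.53
eef_pos: [0.4177, 0.211, 0.1739]
eef_rot: [-0.002, 0.656, 0.755, -0.002]
wrist_force: [0.3, 0.0, -0.8]
opening: 0.401
grasp_force: 0.0
```

>>> carry_out --plan "0 0 0.5 0 0 -0.5;0 0 0.5 0 0 -0.57;0 0 0 0 0 0;0 0 0 0 0 0;0 0 0 0 0 0;0 0 0 0 0 0;0 0 0 0 0 0;0 0 0 0 0 0"

```text
time_s: 37.2
eef_pos: [0.4216, 0.2095, 0.1372]
eef_rot: [0.0, 0.615, 0.788, 0.001]
wrist_force: [-0.5, -0.7, 0.6]
opening: 0.399
grasp_force: 0.0
```

```bash
python3 meas.py; python3 - <<'E'
from h import *
import pickle
go(.42,.2098,.043,.246)
c=pickle.load(open('m.pkl','rb'));k=proj(c,[.42,.2098,.07]);print(k)
g=cv2.cvtColor(c['pixels'],cv2.COLOR_RGB2HSV);u,v=k.astype(int)
for r in range(v-24,v+30,6):print(r,g[r,u-36:u+37:6,2].tolist())
E
```

```text
tray 263.0 [[0.5618, 0.0865], [0.5868, 0.0711], [0.5887, 0.0571], [0.5712, 0.0659], [0.5608, 0.08]]
tray 127.0 [[0.5161, 0.1565], [0.5356, 0.1603], [0.5379, 0.1565], [0.5236, 0.1518]]
tray 667.5 [[0.4671, 0.1506], [0.4784, 0.1317], [0.4844, 0.0892], [0.4709, 0.0822], [0.461, 0.148]]
red 893.0 [[0.4293, 0.1967], [0.4453, 0.1494], [0.4414, 0.142], [0.4332, 0.14], [0.4259, 0.1466], [0.4173, 0.1899]]
black 230.5 [[0.4312, 0.2234], [0.4345, 0.2226], [0.4388, 0.1921], [0.4337, 0.19], [0.4301, 0.201]]
black 177.0 [[0.4113, 0.22], [0.4149, 0.224], [0.4219, 0.2234], [0.4274, 0.2111], [0.4122, 0.213]]
t 37.25 shift [ 0.015 -0.038  2.351] yaw now 0.245 tilt fix [ 0.01  0.   -0.  ] turn z -0.01
[277.05001614 221.32888005]
197 [78, 83, 73, 66, 62, 63, 71, 82, 77, 80, 74, 254, 254]
203 [87, 80, 75, 66, 68, 126, 18, 108, 76, 80, 80, 254, 254]
209 [92, 75, 64, 69, 63, 16, 19, 15, 44, 40, 55, 254, 254]
215 [72, 73, 66, 68, 62, 50, 45, 39, 45, 39, 69, 235, 254]
221 [68, 70, 66, 66, 65, 44, 45, 45, 48, 37, 117, 221, 254]
227 [67, 68, 65, 63, 72, 117, 52, 160, 60, 39, 179, 229, 254]
233 [69, 66, 61, 71, 66, 231, 240, 230, 42, 37, 251, 254, 254]
239 [72, 65, 69, 59, 63, 232, 241, 231, 34, 32, 254, 254, 254]
245 [82, 72, 62, 56, 54, 229, 241, 232, 34, 32, 254, 254, 229]
```

>>> carry_out --plan "0.01 -0.04 0.4 0 0 0;0 0 0.5 0 0 0;0 0 0.5 0 0 0;0 0 0.5 0 0 0;0 0 0.3 0 0 0;0 0 0.13 0 0 0;0 0 0 0 0 0;0 0 0 0 0 0"

```text
time_s: 37.92
eef_pos: [0.4198, 0.2096, 0.0437]
eef_rot: [0.0, 0.615, 0.788, 0.0]
wrist_force: [-0.1, 0.0, 0.4]
opening: 0.403
grasp_force: 0.0
```

>>> carry_out --plan "0 0 0 0 0 0;0 0 0 0 0 0;0 0 0 0 0 0;0 0 0 0 0 0;0 0 0 0 0 0;0 0 0 0 0 0;0 0 0 0 0 0;0 0 0 0 0 0" --claw 1

```text
time_s: 38.58
eef_pos: [0.4204, 0.2099, 0.0444]
eef_rot: [0.001, 0.615, 0.789, 0.001]
wrist_force: [-0.8, -0.2, 6.0]
opening: 0.164
grasp_force: 58.5
```

```bash
python3 -c "
from h import *
p,R,o=pose();d=p[:2]-np.array([.4351,.1497]);print(p,np.hypot(*d),'catch %.3f'%(np.pi/2+.138-np.arctan2(d[1],d[0])),o['opening'],np.round(o['wrist_force'],1))"
```

```text
[0.420351   0.2098714  0.04436376] 0.06195265108910253 catch -0.102 0.1643030438940225 [-0.8 -0.2  6. ]
```

>>> carry_out --plan "-0.004 0.108 0 0 0 0.7;-0.004 0.108 0 0 0 0.7;-0.004 0.108 0 0 0 0.7;-0.004 0.108 0 0 0 0.7;-0.004 0.108 0 0 0 0.7;-0.004 0.108 0 0 0 0.7;-0.004 0.108 0 0 0 0.7;-0.004 0.108 0 0 0 0.7"

```text
time_s: 39.25
eef_pos: [0.4541, 0.2084, 0.0443]
eef_rot: [0.0, 0.81, 0.586, 0.0]
wrist_force: [-3.5, -2.3, 8.7]
opening: 0.162
grasp_force: 58.8
```

>>> carry_out --plan "-0.004 0.108 0 0 0 0.7;-0.004 0.108 0 0 0 0.7;-0.004 0.108 0 0 0 0.7;-0.004 0.108 0 0 0 0.7;-0.004 0.108 0 0 0 0.7;-0.004 0.108 0 0 0 0.7;-0.004 0.108 0 0 0 0.7;0 0 0 0 0 0"

```text
time_s: 39.92
eef_pos: [0.4791, 0.192, 0.0443]
eef_rot: [0.0, 0.928, 0.372, -0.0]
wrist_force: [-5.5, -1.3, 10.2]
opening: 0.166
grasp_force: 58.9
```

```bash
cat > ct.py <<'E'
from h import *
p,R,o=pose();d=p[:2]-np.array([.4351,.1497]);print(p,np.hypot(*d),'catch %.3f'%(np.pi/2+.138-np.arctan2(d[1],d[0])),o['opening'],np.round(o['wrist_force'],1))
go(.4351+.062*np.cos(.138),.1497+.062*np.sin(.138),p[2],.138-np.pi/2)
E
python3 ct.py
```

```text
[0.47909777 0.19203053 0.04432103] 0.061054712433480894 catch 0.943 0.16601888643600138 [-5.5 -1.3 10.2]
t 39.92 shift [-0.269  0.912  0.   ] yaw now -0.808 tilt fix [-0.  0. -0.] turn z 6.24
```

>>> carry_out --plan "-0.003 0.108 0 0 0 0.7;-0.003 0.108 0 0 0 0.7;-0.003 0.108 0 0 0 0.7;-0.003 0.108 0 0 0 0.7;-0.003 0.108 0 0 0 0.7;-0.003 0.108 0 0 0 0.7;-0.003 0.108 0 0 0 0.7;-0.003 0.108 0 0 0 0.7"

```text
time_s: 40.58
eef_pos: [0.4939, 0.1625, 0.0442]
eef_rot: [-0.0, 0.995, 0.102, -0.001]
wrist_force: [-9.1, 0.1, 13.3]
opening: 0.166
grasp_force: 59.4
```

```bash
python3 ct.py
```

```text
[0.49386405 0.16248815 0.04419523] 0.060139425317925495 catch 1.495 0.1664929830549592 [-9.1  0.1 13.3]
t 40.58 shift [ 0.043  0.118 -0.   ] yaw now -1.367 tilt fix [-0.01  0.03  0.  ] turn z 0.66
```

>>> carry_out --plan "0.02 0.06 0 0 0 0.35;0.02 0.055 0 0 0 0.31;0 0 0 0 0 0;0 0 0 0 0 0;0 0 0 0 0 0;0 0 0 0 0 0;0 0 0 0 0 0;0 0 0 0 0 0"

```text
time_s: 41.25
eef_pos: [0.4946, 0.1586, 0.044]
eef_rot: [-0.0, 0.998, 0.071, -0.003]
wrist_force: [-14.4, 0.0, 18.5]
opening: 0.164
grasp_force: 60.0
```

```bash
python3 ct.py
```

```text
[0.49456204 0.15859263 0.04404842] 0.0601233206796628 catch 1.560 0.1640826476273238 [-14.4   0.   18.5]
t 41.25 shift [ 0.047  0.016 -0.   ] yaw now -1.430 tilt fix [-0.01  0.06  0.  ] turn z 0.03
```

>>> carry_out --plan "-0.04 0.008 0 0 0 0;0 0 0 0 0 0;0 0 0 0 0 0;0 0 0 0 0 0;0 0 0 0 0 0;0 0 0 0 0 0;0 0 0 0 0 0;0 0 0 0 0 0"

```text
time_s: 41.92
eef_pos: [0.4945, 0.1584, 0.0442]
eef_rot: [-0.001, 0.998, 0.07, -0.001]
wrist_force: [-9.5, 1.9, 14.8]
opening: 0.163
grasp_force: 59.1
```

>>> carry_out --plan "0 0 0 0 0 0;0 0 0 0 0 0;0 0 0 0 0 0;0 0 0 0 0 0;0 0 0 0 0 0;0 0 0 0 0 0;0 0 0 0 0 0;0 0 0 0 0 0" --claw 0.2

```text
time_s: 42.58
eef_pos: [0.4959, 0.1576, 0.0431]
eef_rot: [0.0, 0.998, 0.07, -0.0]
wrist_force: [0.0, -0.3, 0.4]
opening: 0.401
grasp_force: 0.0
```

>>> carry_out --plan "0 0 -0.2 0 0 0;0 0 -0.5 0 0 0;0 0 -0.7 0 0 0;0 0 -0.7 0 0 0;0 0 -0.7 0 0 0;-0.3 0 -0.7 0 0 0;-0.6 0 -0.5 0 0 0;0 0 0 0 0 0"

```text
time_s: 43.25
eef_pos: [0.4602, 0.1528, 0.2083]
eef_rot: [-0.0, 0.997, 0.071, 0.003]
wrist_force: [0.5, 0.5, 0.3]
opening: 0.405
grasp_force: 0.0
```

```bash
python3 ct.py; python3 - <<'E'
from h import *
import pickle
c=snap('wrist');pickle.dump(c,open('f.pkl','wb'));t=snap('top');pickle.dump(t,open('ft.pkl','wb'))
for nm,k in(('wrist',c),('top',t)):
    hsv=cv2.cvtColor(k['pixels'],cv2.COLOR_RGB2HSV)
    m=cv2.inRange(hsv,(0,150,70),(8,255,255))|cv2.inRange(hsv,(172,150,70),(180,255,255))
    for cn in cv2.findContours(m,0,1)[0]:
        w=ray(k,*cn.mean((0,1)),.036)
        if cv2.contourArea(cn)>30 and .4<w[0]<.52 and .1<w[1]<.22:
            P=np.array([ray(k,*p,.036)[:2] for p in cn[:,0]],np.float32);vx,vy,x0,y0=cv2.fitLine(P,2,0,.01,.01).ravel()
            print(nm,'bar',P.min(0),P.max(0),'dir',np.arctan(vy/vx).round(3))
th=.139;O=np.array([.5155,.174]);ex=np.array([np.cos(th),np.sin(th)]);ey=np.array([-ex[1],ex[0]])
tc=O-.095*ey
for nm,k in(('wrist',c),('top',t)):
    q=contour_tray(k,tc,th,z=.040)
    if len(q):
        for lo in range(-32,56,8):
            s=q[(q[:,1]>=lo)&(q[:,1]<lo+8)]
            if len(s)>3:print(nm,lo+4,'x %.1f..%.1f'%(s[:,0].min(),s[:,0].max()),len(s))
E
```

```text
[0.46023275 0.15284853 0.20825364] 0.025329199749753124 catch 1.584 0.40521712329490667 [0.5 0.5 0.3]
t 43.25 shift [ 0.917 -0.005  0.006] yaw now -1.429 tilt fix [ 0.   -0.06  0.  ] turn z 0.04
wrist bar [0.42333218 0.14084655] [0.48750898 0.1622382 ] dir 0.109
wrist -28 x -40.8..-12.1 129
wrist -20 x -44.1..-9.1 235
wrist -12 x -48.5..20.1 321
wrist -4 x -48.5..24.9 504
wrist 4 x -44.2..29.8 519
wrist 12 x -38.8..30.7 517
wrist 20 x -43.2..28.8 508
wrist 28 x -48.7..24.8 515
wrist 36 x -47.6..12.0 310
wrist 44 x -43.2..-7.2 239
wrist 52 x -38.9..-11.4 98
top -28 x -39.6..-14.3 27
top -20 x -43.8..-8.2 44
top -12 x -47.7..18.3 67
top -4 x -46.9..24.7 89
top 4 x -40.6..28.2 89
top 12 x -38.8..28.9 87
top 20 x -40.9..25.1 85
top 28 x -34.5..18.4 56
```

```bash
python3 - <<'E'
from h import *
import pickle
c=pickle.load(open('f.pkl','rb'));print('cam',-np.array(c['R']).T@c['t'])
th=.139;ex=np.array([np.cos(th),np.sin(th)]);ey=np.array([-ex[1],ex[0]]);pv=np.array([.4351,.1497])
def rect(k,org,xs,ys,z):
    g=np.stack(np.meshgrid(xs,ys),-1)/1e3;W=org+g[...,:1]*ex+g[...,1:]*ey
    p=(np.concatenate([W,np.full(W.shape[:2]+(1,),z)],-1)@np.array(k['R']).T+k['t'])@np.array(k['mtx']).T;p=(p[...,:2]/p[...,2:]).astype(np.float32)
    return cv2.cvtColor(cv2.remap(k['pixels'],p[...,0],p[...,1],cv2.INTER_CUBIC),cv2.COLOR_RGB2HSV)
h=rect(c,pv,np.arange(-10,60,.5),np.arange(20,-20,-.25),.036)
m=cv2.inRange(h,(0,150,50),(8,255,255))|cv2.inRange(h,(172,150,50),(180,255,255))
xs=np.arange(-10,60,.5);ys=np.arange(20,-20,-.25);mid=[]
for i in range(0,140,8):
    r=ys[m[:,i]>0]
    if len(r):print(xs[i],r.min(),r.max());mid.append((xs[i],(r.min()+r.max())/2))
mid=np.array([a for a in mid if 12<a[0]<42]);print('slope',np.polyfit(*mid.T,1))
O=np.array([.5155,.174]);h=rect(c,O-.095*ey,np.arange(-56,56,.25),np.arange(70,-40,-.25),.040)
m=cv2.inRange(h,(10,60,60),(34,255,255));cn=max(cv2.findContours(m,0,1)[0],key=cv2.contourArea)
print([(round(x*.25-56,1),round(70-y*.25,1)) for x,y in cv2.approxPolyDP(cn,5,True)[:,0].tolist()],cv2.contourArea(cn)*.0625/4156.9)
E
```

```text
cam [0.52579569 0.16200352 0.35248325]
-10.0 -4.25 6.5
-6.0 -7.25 9.25
-2.0 -9.0 11.0
2.0 -8.75 11.0
6.0 -8.0 9.25
10.0 -6.5 7.75
14.0 -6.5 7.75
18.0 -6.75 7.5
22.0 -6.0 6.75
26.0 -6.0 6.5
30.0 -6.25 6.5
34.0 -6.5 6.25
38.0 -6.5 6.25
42.0 -6.5 6.25
46.0 -6.75 6.25
50.0 -6.75 6.0
slope [-0.03125     1.02678571]
[(-14.2, 52.2), (-36.5, 51.5), (-48.8, 32.2), (-37.2, 11.8), (-49.0, -9.5), (-40.8, -25.8), (-32.2, -30.8), (-14.0, -27.8), (-3.5, -9.2), (20.8, -8.2), (31.5, 11.0), (28.8, 18.8), (20.2, 31.5), (-1.8, 32.5)] 1.0271325988116145
```

>>> carry_out --plan "-0.1 0.3 0 0 0 0;-0.1 0.3 0 0 0 0;-0.1 0.3 0 0 0 0;-0.1 0.3 0 0 0 0;-0.1 0.3 0 0 0 0;-0.03 0.29 0 0 0 0;0 0 0 0 0 0;0 0 0 0 0 0"

```text
time_s: 44.02
eef_pos: [0.4492, 0.0785, 0.2022]
eef_rot: [-0.0, 0.998, 0.07, -0.001]
wrist_force: [-0.1, 0.3, 0.2]
opening: 0.396
grasp_force: 0.0
```

```bash
sed -i 's/^th=.*/th=.139;tc=np.array([.5287,.0799])/; s/,.034)\],-1)/,.040)],-1)/' chk.py; python3 chk.py r2; python3 ct.py | tail -1
```

```text
cam [0.51598928 0.08748278 0.34589051]
outline mm [(-15.0, 51.5), (-37.0, 51.0), (-48.8, 32.5), (-36.5, 11.5), (-49.2, -9.2), (-36.8, -28.2), (-13.8, -27.2), (-3.5, -9.0), (20.8, -8.0), (31.5, 11.2), (19.5, 30.8), (-2.2, 30.8), (-8.0, 42.5)] area/3hex 0.997
t 44.07 shift [ 1.448e+00 -1.799e+00 -1.000e-03] yaw now -1.431 tilt fix [-0.01  0.01 -0.  ] turn z 0.02
```

The pack outline and area match the earlier packed view. The tray is home, the catch is across at about 1.58 rad, and the hand is clear.

```bash
python3 -c "
from bench import ctrl
print(ctrl.hand_in())"
```

```text
the job is handed in; nothing more can be done
None
```

I handed the job in at about 44 s: by my last measurements the three plugs are packed in a triangle in the tray, the tray is home and square on the raised deck against the yellow stop, and the red catch is across behind it (about 1.58 rad).

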